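# Put the frame repair bench away

## Robot

A 7-joint arm with a two-finger parallel gripper is mounted at the origin on the work surface. World frame = base frame: x ahead of the robot, y to its left, z up, the work surface at z = 0. Lengths are in mm, angles in rad, forces in N, time in s.
With the tool pointing down it reaches from about 425 to 950 mm from the base axis. Payload 4.7 kg.
Tool frame: the origin (TCP) lies between the finger pads; the fingertips stand 25 mm ahead of it and the grasp point (between the pads) lies 6 mm ahead of it; z points along the fingers, y is the line along which they close (so a half turn about z gives the same grasp; the last joint's range is limited). The gripper opens to 85 mm and grips with 20 to 120 N. Pads are 22 mm wide; open, the fingers measure 114 mm over their backs; the gripper's body (76 mm by 85 mm) begins 54 mm behind the grasp point. The pads swing forward as they close: fully open they stand 13 mm farther back than shut.
Start: joints at [-1.375, 0.469, -0.049, 1.532, 0.024, 1.141, -0.082], TCP at [150.422, 658.044, 230.535] pointing down, gripper open.
Joint ranges: [-2.59, 2.59], [-0.33, 1.99], [-1.39, 1.29], [0.1, 2.45], [-1.04, 4.18], [0.21, 1.99], [-2.66, 2.66]. Speed limits (rad/s): [2.57, 2.57, 3.14, 3.14, 3.14, 3.14, 3.14].

## Interface

Orientations are given as [roll, pitch, yaw] about the fixed x, y, z axes, in that order (R = Rz(yaw) Ry(pitch) Rx(roll)).
In Python, from rig import arm, snapshot, camera_info gives the robot as it stands.
- The arm moves only by the tool move_arm, never from a script. Its argument "plan" is a list of rows, each an object with "delta_pos": the shift along the tool's x, y, z each as a share of 120 mm, from -1 to 1, a list of three; "angular": the turn, a rotation vector about the tool's x, y, z each as a share of pi/2 rad, from -1 to 1, a list of three; "grip": the opening, from 0 (shut) to 1 (fully open). A call has 1 to 20 rows; each row is the pose to reach, as a shift and turn from the pose commanded when the call began, along the tool's axes at that moment; what a row does not reach only later rows make up. A row lasts 1/8 s, in which the tool goes at most 62.5 mm and 10.7 degrees, less where a joint would pass 70% of its speed; a pose out of reach is approached as far as the arm can. A call with a number of a shift or a turn outside -1 to 1 is refused whole. A call with a gripper value outside its range is refused whole. The fingers move at their own pace and stop on an object; the grip force is fixed at half the most. Time passes only in rows, so rows that repeat a pose let the fingers close. It gives the time, the measured TCP pose, the force, the opening and the grip force at its end, in the units of the state.
- arm.get_obs(): the state, without advancing time (a new reading comes with each control period).
- snapshot(name): name is "scene" or "top"; returns (picture, depth): 384x512x3 uint8, blue, green, red; 384x512 float32, mm along the optical axis (not along the pixel's ray), 0 where there is no reading.
- camera_info(name): a dict with "camera_matrix" (3x3 intrinsics, pixels), "D" ([k1, k2, p1, p2, k3] as OpenCV has them; the pictures are not rectified), "origin" and "orientation" of the camera in the world. Camera axes: x right, y down, z forward; pixel columns grow to the right and rows downward; lengths in mm; the calibration is good to about 2 mm. A picture is of the moment at which its call begins. camera_info takes no time and is no camera call.
- arm.sign_off(): hands the job in; it is judged then, once.
The state is a dict: "clock": time; "joint_positions": joint angles; "joint_velocities": joint speeds; "effort": joint torques, N m; "tcp_pos": TCP position; "eef_rot": TCP orientation; "force": force on the tool from outside, world axes, zero at the start; "ft_torque": the same for the moment, N m; "opening": finger opening in mm; "grasp_force": force on a finger pad.
Only numpy, scipy, OpenCV 4.12 (cv2) and the standard library are available. Lean on these libraries where they do the work, as an engineer would, in place of code of your own. Each camera call takes 0.05 s, during which the arm holds its last target. There are 200 camera calls.

## Task

Tidy the repair bench: tip the yellow tilt-out bin forward, put every loose white frame spacer in it and push it back until it clicks shut; press every loose wooden-handled tool down into a clip place of the green rail, handle centred across both pairs of jaws, until it snaps fully home (any free place, tip either way). The tools may be done before or after the bin; leave the blue frame grip, the tin and the glue bottle where they are.

Things in the scene. Friction and masses are not known exactly. Their poses are not given: they have to be found in the camera images.
- awl: Awl. A turned beech handle: a plain cylinder 24 mm in diameter and 100 mm long, with a dark square butt (24 x 24 x 12 mm, stops it rolling) at its -x end and a pointed 6 mm steel shaft at its +x end; about 187 mm long overall, 90 g. Origin on the handle's axis at the middle of the 100 mm cylinder (12 mm above the bench as it lies); x runs along it towards the steel tip. It may be absent.
- scraper: Wax scraper. A turned beech handle: a plain cylinder 24 mm in diameter and 100 mm long, with a dark square butt (24 x 24 x 12 mm, stops it rolling) at its -x end and a steel shaft with a flat 22 mm wide blade at its +x end; about 187 mm long overall, 90 g. Origin on the handle's axis at the middle of the 100 mm cylinder (12 mm above the bench as it lies); x runs along it towards the steel tip. It may be absent.
- embedder: Wire embedder. A turned beech handle: a plain cylinder 24 mm in diameter and 100 mm long, with a dark square butt (24 x 24 x 12 mm, stops it rolling) at its -x end and a steel shaft with a 22 mm brass wheel at its +x end; about 187 mm long overall, 90 g. Origin on the handle's axis at the middle of the 100 mm cylinder (12 mm above the bench as it lies); x runs along it towards the steel tip. It may be absent.
- clip_rail: Fixed green tool rail lying on the bench, base 90 mm (its x) x 250 mm (its y) x 15 mm high, with three clip places side by side 85 mm apart along its y. Origin under its centre. Each place has two pairs of steel spring jaws tipped with white nylon rollers; it opens upward. Between the pairs only the 15 mm base is in the way, so fingers holding a handle at its middle pass down between them.
- slot0 (a point): Clip place at the rail's -y end: where a handle's middle lies when fully home, 50 mm above the bench. x is the handle's direction (tip to +x or -x), z up. Jaw pairs, 12 mm wide, 30 mm either side along x, 48 mm clear between. Rollers 8.5 mm above this point with an 18 mm gap: a handle laid on them lies 18 mm high; pressed straight down with 8 to 14 N it snaps in and is held down.
- slot1 (a point): Middle clip place, as slot0. In any place the handle's middle must be within 14 mm of the point along x, or the square butt or the ferrule fouls the jaws.
- slot2 (a point): Clip place at the rail's +y end, as slot0.
- spacer0: White nylon frame spacer, 64 (x) x 28 (y) x 20 mm high with a 6 mm raised tab at each end (26 mm high there, 48 mm between the tabs), 40 g. Origin at the centre of its underside. It may be absent.
- spacer1: White nylon frame spacer, as spacer0. It may be absent.
- spacer2: White nylon frame spacer, as spacer0. It may be absent.
- bin_housing: Fixed grey housing of the tilt-out bin, 104 mm deep (x from -2 to +102 mm), 166 mm wide (y), 134 mm high; its roof, from x = 4 mm back, covers the bin's mouth while it is shut. Origin on the bench under the bin's pivot line; its front looks along its -x.
- bin_pivot (a point): Middle of the bin's pivot line (along the housing's y), 20 mm above the bench at the housing's front; axes as the housing's. When pushed back the bin clicks over its catch at about 0.08 rad and goes to 0. It takes 4 to 5 N at the lip to pass the catch either way, about 2 N elsewhere.
- parts_bin (a joint): Angle of the yellow tilt-out bin: 0 shut, 0.8 rad tipped fully forward (to the housing's -x) against its stop. A sprung catch holds it shut until about 0.16 rad; past about 0.6 rad it stays open.
- bin_lip (a point): Middle of the top edge of the bin's front panel, 148 mm above the pivot when shut. Panel 150 mm wide, 8 mm thick (4 mm either side of this point); when shut it stands 34 mm above the roof, so it can be hooked from behind over the roof or pinched from above. Turns with the bin: fully tipped it is 109 mm in front of the pivot, 120 mm above the bench.
- bin_in (a point): Point 35 mm above the middle of the bin's inner floor, 42.5 mm behind the panel; turns with the bin. Inside 85 mm deep, 122 mm wide, back wall 60 mm high. Fully tipped, the mouth seen from above runs from the roof's edge to 75 mm in front of the pivot, its rim about 100 mm above the bench; what is let go there slides down to the pivot.
- frame_grip: Bystander: blue plastic frame grip with a steel jaw, 145 x 70 x 22 mm, lying at the back right. Leave alone.
- wax_tin: Bystander: wax tin, 70 mm in diameter, 70 mm high, standing at the left. Leave alone.
- glue_bottle: Bystander: white glue bottle, 54 mm in diameter, 130 mm high, standing at the right. Leave alone.
Not all that is in view belongs to the job. What is shaped like the awl but red is not meant. There is more than one size of the bin_housing; the one meant has the size given above.

How it is judged (in metres and radians):
On the way, in this order (a step that is already met when the one before it is completed fails the run):
1. the bin is tipped forward (value of joint parts_bin above 0.55 rad), for 0.2 s.
2. every spacer lies in the bin (x of spacer0 in the frame of bin_in between -0.05 and 0.05 m and y of spacer0 in the frame of bin_in between -0.066 and 0.066 m and z of spacer0 in the frame of bin_in between -0.065 and 0.065 m and x of spacer1 in the frame of bin_in between -0.05 and 0.05 m and y of spacer1 in the frame of bin_in between -0.066 and 0.066 m and z of spacer1 in the frame of bin_in between -0.065 and 0.065 m and x of spacer2 in the frame of bin_in between -0.05 and 0.05 m and y of spacer2 in the frame of bin_in between -0.066 and 0.066 m and z of spacer2 in the frame of bin_in between -0.065 and 0.065 m), for 0.2 s.
3. the bin is pushed back past its click (value of joint parts_bin below 0.04 rad), for 0.2 s.
At the end, for the whole second after the job is handed in: Bin shut past its click (angle under 0.04 rad) with every spacer present inside it; every tool present snapped home in a clip place: middle of its handle within 17 mm of that place's point, not more than 5 mm above it, along the place's x within 0.12 rad (either way round); all at rest (all of step 2 and value of joint parts_bin below 0.04 rad and ((distance between awl and slot0 below 0.017 m and z of awl in the frame of slot0 below 0.005 m and angle between the x axis of awl and the x axis of slot0, either way round below 0.12 rad) or (distance between awl and slot1 below 0.017 m and z of awl in the frame of slot1 below 0.005 m and angle between the x axis of awl and the x axis of slot1, either way round below 0.12 rad) or (distance between awl and slot2 below 0.017 m and z of awl in the frame of slot2 below 0.005 m and angle between the x axis of awl and the x axis of slot2, either way round below 0.12 rad)) and ((distance between scraper and slot0 below 0.017 m and z of scraper in the frame of slot0 below 0.005 m and angle between the x axis of scraper and the x axis of slot0, either way round below 0.12 rad) or (distance between scraper and slot1 below 0.017 m and z of scraper in the frame of slot1 below 0.005 m and angle between the x axis of scraper and the x axis of slot1, either way round below 0.12 rad) or (distance between scraper and slot2 below 0.017 m and z of scraper in the frame of slot2 below 0.005 m and angle between the x axis of scraper and the x axis of slot2, either way round below 0.12 rad)) and ((distance between embedder and slot0 below 0.017 m and z of embedder in the frame of slot0 below 0.005 m and angle between the x axis of embedder and the x axis of slot0, either way round below 0.12 rad) or (distance between embedder and slot1 below 0.017 m and z of embedder in the frame of slot1 below 0.005 m and angle between the x axis of embedder and the x axis of slot1, either way round below 0.12 rad) or (distance between embedder and slot2 below 0.017 m and z of embedder in the frame of slot2 below 0.005 m and angle between the x axis of embedder and the x axis of slot2, either way round below 0.12 rad)) and linear speed of each of awl, scraper, embedder, spacer0, spacer1, spacer2 below 0.03 m/s); the robot touches nothing.
It fails at once if the frame grip is moved by more than 40 mm (distance of frame_grip from where it was at the start of the episode above 0.04 m).
It fails at once if the wax tin is moved by more than 40 mm (distance of wax_tin from where it was at the start of the episode above 0.04 m).
It fails at once if the glue bottle is moved by more than 40 mm (distance of glue_bottle from where it was at the start of the episode above 0.04 m).
Of awl, scraper, embedder only 2 to 3 are there at a start; the rules pass over those that are not, and their reading is None.
Of spacer0, spacer1, spacer2 only 2 to 3 are there at a start; the rules pass over those that are not, and their reading is None.
At some moment in a run one of awl, scraper, embedder may be knocked a few centimetres aside while the robot is not near it.
Once in a run the grip may slacken for a moment while it holds something.
It also fails if it takes over 210 s, if anything falls off the work surface, if the arm or the gripper's body presses on something with over 40 N, if the wrist force passes 120 N, or if a joint passes its speed limit or range.

## Working session

There is one attempt and no reset: what is moved stays moved. The work goes in short steps, Python scripts to look and compute and a tool call to move; the robot and the scene stay as the last step left them, time stands still between calls to the robot, and variables do not carry over. Pictures are saved under pics/ and viewed, at most 15 in all, crops included, and the job is handed in when it is done.

Besides the shell and the picture viewer there is one more tool, called after ">>>" as name(argument=value, ...), one argument or row to a line, values as JSON. move_arm: Moves the arm, as the interface text tells. Shift numbers are shares of 120 mm and turn numbers shares of pi/2 rad, none past 1 either way. Its arguments: {"type":"object","properties":{"plan":{"type":"array","items":{"type":"object","properties":{"delta_pos":{"type":"array","items":{"type":"number","minimum":-1,"maximum":1}},"angular":{"type":"array","items":{"type":"number","minimum":-1,"maximum":1}},"grip":{"type":"number"}}}}},"required":["plan"]}

```bash
mkdir -p pics; ls; cat > h.py <<'E'
import numpy as np, cv2
from rig import arm, snapshot, camera_info
from scipy.spatial.transform import Rotation as R
def cam(n):
    c=camera_info(n); K=np.array(c["camera_matrix"],float); D=np.array(c["D"],float)
    return c,K,D
def rot(c):
    o=np.array(c["orientation"],float)
    return o if o.shape==(3,3) else R.from_euler('xyz',o).as_matrix()
def world(n,depth=None):
    c,K,D=cam(n); h,w=depth.shape
    u,v=np.meshgrid(np.arange(w),np.arange(h))
    p=cv2.undistortPoints(np.stack([u,v],-1).reshape(-1,1,2).astype(np.float32),K,D).reshape(h,w,2)
    P=np.dstack([p[...,0]*depth,p[...,1]*depth,depth])
    return P@rot(c).T+np.array(c["origin"])
def pxz(n,uv,z):
    c,K,D=cam(n); p=cv2.undistortPoints(np.array(uv,np.float32).reshape(-1,1,2),K,D).reshape(-1,2)
    d=np.c_[p,np.ones(len(p))]@rot(c).T; o=np.array(c["origin"]); return o+d*((z-o[2])/d[:,2])[:,None]
E
python3 - <<'E'
from h import *
print(camera_info("scene"),camera_info("top")); print(arm.get_obs())
for n in("scene","top"):
    i,d=snapshot(n); np.savez(f"{n}0.npz",i=i,d=d); cv2.imwrite(f"pics/{n}0.png",cv2.resize(i,(800,600),interpolation=cv2.INTER_CUBIC))
E
```

```text
pics
{'camera_matrix': array([[452.82190611,   0.        , 256.53446121],
       [  0.        , 452.82190611, 188.721253  ],
       [  0.        ,   0.        ,   1.        ]]), 'D': array([0.03034063, 0.        , 0.        , 0.        , 0.        ]), 'origin': array([1675.07912155,  -39.33874785, 1226.38234468]), 'orientation': array([-2.34078978,  0.01767795,  1.57987879])} {'camera_matrix': array([[438.76512043,   0.        , 260.48863108],
       [  0.        , 438.76512043, 187.56050493],
       [  0.        ,   0.        ,   1.        ]]), 'D': array([0.04642395, 0.        , 0.        , 0.        , 0.        ]), 'origin': array([ 472.50959737,  -57.43791043, 1509.60960198]), 'orientation': array([-3.08155903,  0.0034267 , -1.59531518])}
{'clock': 0.0, 'joint_positions': array([-1.37491898,  0.46946807, -0.04857998,  1.53369664,  0.02405612,
        1.14095811, -0.08231187]), 'joint_velocities': array([-0.00034682,  0.00092133,  0.00068183,  0.00021353,  0.00123965,
        0.00012095, -0.00058392]), 'effort': array([-1.11542056e-03, -5.10304034e+01, -4.68414731e-02, -2.37723827e+01,
        1.07118837e-02,  7.26168189e-03,  1.03415676e-08]), 'tcp_pos': array([150.30751062, 657.46071033, 229.44223541]), 'eef_rot': array([-3.13964626e+00,  3.67837169e-05,  2.91680348e+00]), 'force': array([-0.12744411, -1.09008499, -0.54458496]), 'ft_torque': array([-0.00099998, -0.03580463,  0.02042957]), 'grasp_force': 0.0, 'opening': 85.63135416249057}
```

View pics/top0.png

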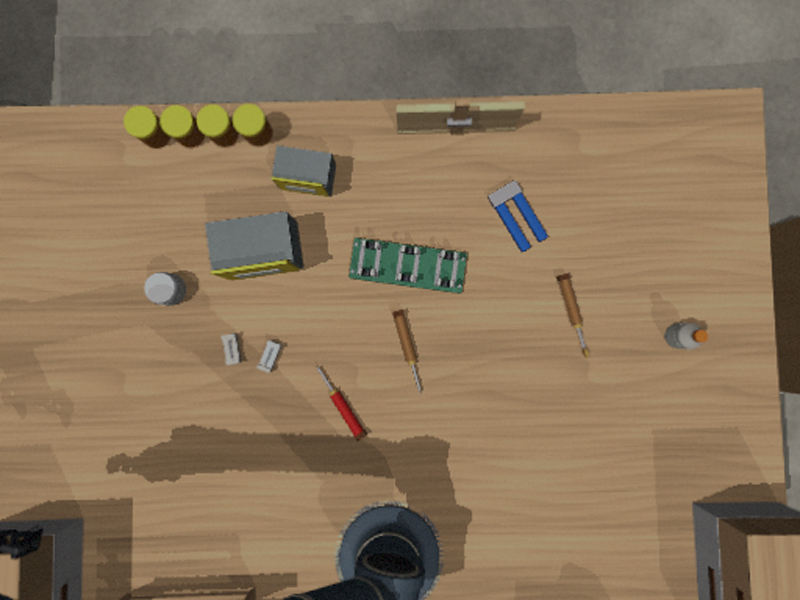

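View pics/scene0.png

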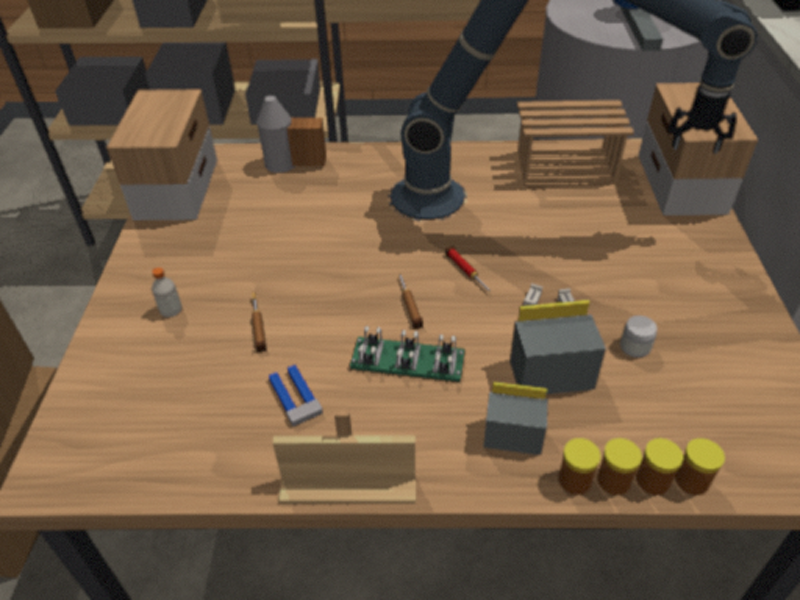

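The top view shows two wooden tools at (405,345) and (573,310), and a red awl at (342,405), which is a decoy. There are two spacers at (231,349) and (270,355). There are two housings: the large one at (253,245) and a small one at (303,170). The large one looks right, and I'll check its size in an enlarged crop.

```bash
python3 - <<'E'
from h import *
z=np.load("top0.npz"); i,d=z["i"],z["d"]; W=world("top",d)
cv2.imwrite("pics/crop1.png",cv2.resize(i[130:260,125:385],(780,390),interpolation=cv2.INTER_CUBIC))
hsv=cv2.cvtColor(i,cv2.COLOR_BGR2HSV)
def rect(m,name):
    n,l,s,c=cv2.connectedComponentsWithStats(m.astype(np.uint8))
    for k in range(1,n):
        if s[k,4]<25: continue
        P=W[l==k]; r=cv2.minAreaRect(P[:,:2].astype(np.float32))
        bp=cv2.boxPoints(r)
        print(name,s[k].tolist(),"c",np.round(r[0]),"sz",np.round(r[1]),"a",round(r[2],1),"zmed",np.round(np.percentile(P[:,2],[10,50,90])), bp.round().tolist())
roi=np.zeros(d.shape,bool); roi[90:290,120:460]=1
Z=W[...,2]
rect(roi&(Z>110)&(Z<175)&(hsv[...,1]<90),"roof")
rect(roi&(hsv[...,0]>20)&(hsv[...,0]<35)&(hsv[...,1]>170),"yellow")
rect(roi&(hsv[...,0]>50)&(hsv[...,0]<90)&(hsv[...,1]>80),"green")
rect(roi&(Z>7)&(Z<40)&~((hsv[...,0]>50)&(hsv[...,0]<130)&(hsv[...,1]>80)),"low")
E
```

```text
roof [131, 135, 58, 38, 1673] c [668. 262.] sz [104. 170.] a 6.4 zmed [130. 134. 138.] [[607.0, 341.0], [625.0, 172.0], [728.0, 184.0], [710.0, 352.0]]
yellow [175, 115, 34, 10, 87] c [789. 165.] sz [101.   3.] a 81.1 zmed [ 46.  96. 114.] [[780.0, 116.0], [783.0, 115.0], [799.0, 215.0], [796.0, 215.0]]
yellow [139, 167, 52, 12, 156] c [569. 123.] sz [404.  67.] a 71.3 zmed [ 60. 135. 166.] [[473.0, -57.0], [536.0, -79.0], [666.0, 304.0], [602.0, 326.0]]
green [224, 152, 74, 35, 840] c [572. -48.] sz [247. 194.] a 80.7 zmed [11. 15. 20.] [[457.0, -154.0], [648.0, -185.0], [688.0, 59.0], [497.0, 90.0]]
green [232, 159, 9, 14, 89] c [564.  -2.] sz [211.  38.] a 20.8 zmed [12. 16. 21.] [[459.0, -22.0], [473.0, -57.0], [670.0, 18.0], [656.0, 53.0]]
green [257, 162, 8, 14, 89] c [627. -57.] sz [23. 44.] a 81.8 zmed [11. 15. 19.] [[603.0, -65.0], [647.0, -71.0], [650.0, -49.0], [606.0, -42.0]]
green [282, 165, 8, 15, 92] c [ 612. -140.] sz [23. 49.] a 80.0 zmed [11. 15. 20.] [[586.0, -148.0], [634.0, -156.0], [638.0, -133.0], [590.0, -125.0]]
low [136, 90, 14, 5, 34] c [902. 342.] sz [12. 
[... 1457 characters left out ...]
. -53.] sz [174.  24.] a 14.6 zmed [15. 21. 26.] [[354.0, -63.0], [360.0, -87.0], [528.0, -43.0], [522.0, -20.0]]
low [425, 207, 10, 16, 53] c [ 456. -617.] sz [51. 20.] a 4.3 zmed [11. 25. 37.] [[431.0, -609.0], [432.0, -629.0], [482.0, -625.0], [481.0, -606.0]]
low [142, 213, 13, 21, 177] c [452. 329.] sz [63. 31.] a 9.7 zmed [15. 20. 27.] [[418.0, 338.0], [423.0, 308.0], [486.0, 319.0], [481.0, 349.0]]
low [165, 218, 15, 20, 175] c [434. 247.] sz [29. 63.] a 69.1 zmed [16. 22. 29.] [[400.0, 245.0], [459.0, 222.0], [469.0, 249.0], [410.0, 272.0]]
low [202, 233, 33, 49, 291] c [334.  97.] sz [188.  28.] a 31.4 zmed [13. 21. 26.] [[247.0, 60.0], [261.0, 37.0], [421.0, 135.0], [407.0, 158.0]]
```

View pics/crop1.png

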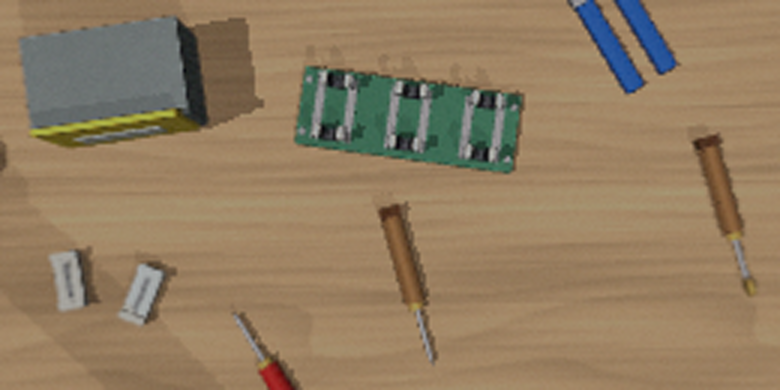

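```bash
cat >> h.py <<'E'
H=np.array([617.5,257]); HY=0.108
def hw(x,y): # housing frame -> world xy
    c,s=np.cos(HY),np.sin(HY); return H+np.array([c*x-s*y,s*x+c*y])
def go(xy,z,yaw):
    o=arm.get_obs(); p=o["tcp_pos"]; y0=o["eef_rot"][2]
    Rm=R.from_euler('xyz',o["eef_rot"]).as_matrix()
    d=Rm.T@(np.array([xy[0],xy[1],z])-p)/120
    t=(yaw-y0+np.pi/2)%np.pi-np.pi/2   # half turn gives same grasp
    w=R.from_matrix(Rm.T@R.from_euler('xyz',[np.pi,0,y0+t]).as_matrix()).as_rotvec()/(np.pi/2)
    print("at",p.round(1),o["eef_rot"].round(3),"j",o["joint_positions"].round(2),"d",d.round(3),"w",w.round(3),"F",o["force"].round(1),"open",round(o["opening"],1))
E
python3 - <<'E'
from h import *
def c(l): return [(125+(x+.5)/3-.5,130+(y+.5)/3-.5) for x,y in l]
r=pxz("top",c([(307,66),(524,93),(514,173),(296,145)]),15)[:,:2]
print("rail",r.round(1),"sides",np.linalg.norm(r-np.roll(r,-1,0),axis=1).round(1)); m=r.mean(0); ax=(r[0]+r[3]-r[1]-r[2]); ax/=np.linalg.norm(ax)
print("centre",m,"yaw",np.arctan2(-ax[0],ax[1]),[(m+k*85*ax).round(1) for k in(-1,0,1)])
for n,l in(("T1",[(390,206),(414,305),(432,360)]),("T2",[(706,137),(735,236),(752,294)])):
    t=pxz("top",c(l),12)[:,:2]; e=(t[1]-t[0])/np.linalg.norm(t[1]-t[0]); print(n,t.round(1),np.linalg.norm(t[1]-t[0]),np.linalg.norm(t[2]-t[0]),"origin",t[0]+62*e,"yaw",np.arctan2(-e[1],-e[0]))
print("lip",hw(-4,0)); go(hw(22,0),230,HY+np.pi)
E
```

```text
rail [[ 688.5   57.2]
 [ 651.3 -189.7]
 [ 560.2 -175.6]
 [ 598.3   71.6]] sides [249.7  92.2 250.1  91.4]
centre [624.59493254 -59.11867656] yaw -0.1511508087876727 [array([ 611.8, -143.1]), array([624.6, -59.1]), array([637.4,  24.9])]
T1 [[526.3 -33.7]
 [413.5 -58.3]
 [351.3 -77. ]] 115.40935450405509 180.29649537603126 origin [465.69287509 -46.91150957] yaw 0.21410111711577315
T2 [[ 596.  -395.2]
 [ 482.8 -423.5]
 [ 417.  -439.9]] 116.73541719440851 184.5156339041291 origin [ 535.88739043 -410.24112664] yaw 0.24514682334749388
lip [613.52330533 256.56883932]
at [150.3 657.5 229.6] [-3.14   0.     2.917] j [-1.37  0.47 -0.05  1.53  0.02  1.14 -0.08] d [-4.712e+00 -2.326e+00  1.000e-03] w [-0.001 -0.    -0.212] F [-0.4 -0.5 -0.1] open 85.5
```

>>> move_arm(
  plan=[
    {"delta_pos":[-0.94,-0.465,0],"angular":[0,0,0],"grip":0},
    {"delta_pos":[-0.94,-0.465,0],"angular":[0,0,0],"grip":0},
    {"delta_pos":[-0.94,-0.465,0],"angular":[0,0,0],"grip":0},
  ],
)

```text
clock: 0.48
tcp_pos: [254.5, 574.1, 230.3]
eef_rot: [-3.14, 0.004, 2.906]
force: [-0.2, -0.7, -0.2]
opening: 32.4
grasp_force: 0.0
```

>>> move_arm(
  plan=[
    {"delta_pos":[-0.94,-0.465,0],"angular":[0,0,0],"grip":0},
    {"delta_pos":[-0.94,-0.465,0],"angular":[0,0,0],"grip":0},
    {"delta_pos":[-0.94,-0.465,0],"angular":[0,0,0],"grip":0},
  ],
)

```text
clock: 0.85
tcp_pos: [350.7, 494.7, 230.3]
eef_rot: [-3.14, 0.003, 2.907]
force: [-0.1, 0.7, 0.1]
opening: 0.0
grasp_force: 0.0
```

>>> move_arm(
  plan=[
    {"delta_pos":[-0.94,-0.465,0],"angular":[0,0,0],"grip":0},
    {"delta_pos":[-0.94,-0.465,0],"angular":[0,0,0],"grip":0},
    {"delta_pos":[-0.94,-0.465,0],"angular":[0,0,0],"grip":0},
  ],
)

```text
clock: 1.23
tcp_pos: [447.2, 415.4, 230.3]
eef_rot: [-3.14, 0.002, 2.908]
force: [-0.6, -0.2, 0.6]
opening: 0.1
grasp_force: 0.0
```

>>> move_arm(
  plan=[
    {"delta_pos":[-0.94,-0.465,0],"angular":[0,0,0],"grip":0},
    {"delta_pos":[-0.94,-0.465,0],"angular":[0,0,0],"grip":0},
    {"delta_pos":[-0.94,-0.465,0],"angular":[0,0,0],"grip":0},
  ],
)

```text
clock: 1.6
tcp_pos: [543.9, 336.0, 230.1]
eef_rot: [-3.14, 0.002, 2.909]
force: [-0.9, 0.3, 0.1]
opening: 0.0
grasp_force: 0.0
```

>>> move_arm(
  plan=[
    {"delta_pos":[-0.94,-0.465,0],"angular":[0,0,-0.212],"grip":0},
    {"delta_pos":[-0.94,-0.465,0],"angular":[0,0,-0.212],"grip":0},
    {"delta_pos":[-0.94,-0.465,0],"angular":[0,0,-0.212],"grip":0},
    {"delta_pos":[-0.94,-0.465,0],"angular":[0,0,-0.212],"grip":0},
  ],
)

```text
clock: 2.1
tcp_pos: [636.6, 262.9, 229.8]
eef_rot: [3.14, -0.002, -3.032]
force: [-1.2, 0.7, 0.4]
opening: 0.2
grasp_force: 0.0
```

```bash
python3 - <<'E'
from h import *
go(hw(22,0),168,HY+np.pi)
for n in("scene","top"):
    i,d=snapshot(n); cv2.imwrite(f"pics/{n}1.png",cv2.resize(i[150:300,270:470] if n=="scene" else i[90:240,110:310],(800,600),interpolation=cv2.INTER_CUBIC))
E
```

```text
at [636.6 262.9 229.8] [ 3.140e+00 -2.000e-03 -3.032e+00] j [-0.49  0.49  0.06  1.5  -0.03  1.15  1.26] d [-0.021 -0.033  0.515] w [ 0.001 -0.001  0.001] F [-1.2  0.7  0.4] open 0.2
```

>>> move_arm(
  plan=[
    {"delta_pos":[-0.04,-0.04,0],"grip":0},
    {"delta_pos":[-0.04,-0.04,0.2],"grip":0},
    {"delta_pos":[-0.04,-0.04,0.4],"grip":0},
    {"delta_pos":[-0.04,-0.04,0.5],"grip":0},
    {"delta_pos":[-0.04,-0.04,0.5],"grip":0},
  ],
)

```text
invalid input at $.plan[0]: expected keys delta_pos, angular, grip
```

```bash
python3 - <<'E'
from h import *
go(hw(0,0),168,HY+np.pi)
i,d=snapshot("scene"); cv2.imwrite(f"pics/s2.png",cv2.resize(i[150:300,270:470],(800,600),interpolation=cv2.INTER_CUBIC))
E
```

```text
at [636.1 263.8 230.3] [ 3.140e+00 -1.000e-03 -3.029e+00] j [-0.5   0.49  0.06  1.5  -0.03  1.15  1.26] d [ 0.159 -0.04   0.519] w [ 0.001 -0.001  0.003] F [-0.3  0.5  0.1] open -0.0
```

View pics/s2.png

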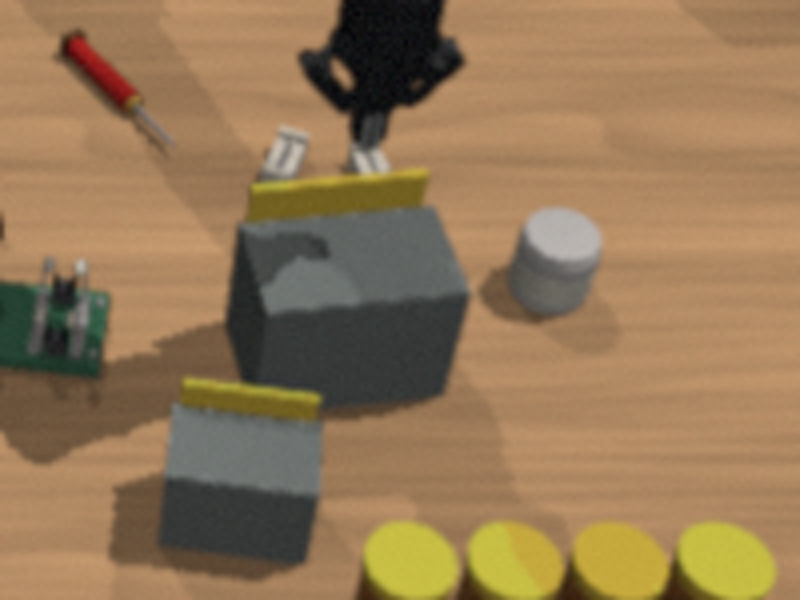

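The crop shows the closed fingertip at (370,140), above the middle of the large bin's yellow lip, which runs from (250,185) to (428,175). The large housing is the one meant: its roof measured about 104 x 170 mm and 134 mm high.

>>> move_arm(
  plan=[
    {"delta_pos":[-0.05,-0.04,0],"angular":[0,0,0],"grip":0},
    {"delta_pos":[-0.05,-0.04,0.2],"angular":[0,0,0],"grip":0},
    {"delta_pos":[-0.05,-0.04,0.4],"angular":[0,0,0],"grip":0},
    {"delta_pos":[-0.05,-0.04,0.51],"angular":[0,0,0],"grip":0},
    {"delta_pos":[-0.05,-0.04,0.51],"angular":[0,0,0],"grip":0},
  ],
)

```text
clock: 2.88
tcp_pos: [644.1, 256.2, 168.4]
eef_rot: [-3.141, -0.002, -3.033]
force: [0.1, 0.0, 1.1]
opening: -0.1
grasp_force: 0.0
```

>>> move_arm(
  plan=[
    {"delta_pos":[0.1,0,0],"angular":[0,0,0],"grip":0},
    {"delta_pos":[0.2,0,0],"angular":[0,0,0],"grip":0},
    {"delta_pos":[0.27,0,0],"angular":[0,0,0],"grip":0},
    {"delta_pos":[0.34,0,0.0],"angular":[0,0,0],"grip":0},
    {"delta_pos":[0.41,0,0.04],"angular":[0,0,0],"grip":0},
    {"delta_pos":[0.48,0,0.09],"angular":[0,0,0],"grip":0},
    {"delta_pos":[0.55,0,0.14],"angular":[0,0,0],"grip":0},
    {"delta_pos":[0.62,0,0.18],"angular":[0,0,0],"grip":0},
    {"delta_pos":[0.69,0,0.22],"angular":[0,0,0],"grip":0},
    {"delta_pos":[0.76,0,0.26],"angular":[0,0,0],"grip":0},
    {"delta_pos":[0.82,0,0.28],"angular":[0,0,0],"grip":0},
    {"delta_pos":[0.84,0,0.28],"angular":[0,0,0],"grip":0},
    {"delta_pos":[0.84,0,0.28],"angular":[0,0,0],"grip":0},
  ],
)

```text
clock: 4.5
tcp_pos: [544.5, 245.4, 136.0]
eef_rot: [3.141, 0.001, -3.033]
force: [-0.2, 0.8, -0.6]
opening: 0.1
grasp_force: 0.0
```

>>> move_arm(
  plan=[
    {"delta_pos":[-0.05,0,-0.3],"angular":[0,0,0],"grip":0},
    {"delta_pos":[-0.05,0,-0.6],"angular":[0,0,0],"grip":0.7},
    {"delta_pos":[0.6,0.6,-0.6],"angular":[0,0,0],"grip":0.7},
    {"delta_pos":[0.6,0.6,-0.6],"angular":[0,0,0],"grip":0.7},
    {"delta_pos":[0.6,0.6,-0.6],"angular":[0,0,0],"grip":0.7},
  ],
)

```text
clock: 5.12
tcp_pos: [462.1, 312.4, 208.2]
eef_rot: [3.14, -0.0, -3.026]
force: [0.6, 0.1, 0.5]
opening: 59.7
grasp_force: 0.0
```

```bash
python3 - <<'E'
from h import *
i,d=snapshot("scene"); W=world("scene",d)
cv2.imwrite(f"pics/s3.png",cv2.resize(i[130:280,270:470],(800,600),interpolation=cv2.INTER_CUBIC))
hsv=cv2.cvtColor(i,cv2.COLOR_BGR2HSV)
m=(hsv[...,0]>20)&(hsv[...,0]<35)&(hsv[...,1]>150)&(W[...,0]<620)&(W[...,0]>400)&(W[...,1]>150)
P=W[m]; print(m.sum(), np.percentile(P,[2,50,98],axis=0).round(), P[P[:,2]>np.percentile(P[:,2],90)].mean(0))
go((452,329),120,0.171+np.pi)
E
```

```text
265 [[605. 209. 132.]
 [613. 275. 153.]
 [619. 325. 171.]] [606.93315481 278.04923037 177.3897096 ]
at [464.2 310.5 208.2] [ 3.141e+00  1.000e-03 -3.030e+00] j [-0.68  0.3   0.01  1.84 -0.    1.    1.02] d [0.084 0.164 0.735] w [ 0.     0.    -0.038] F [-0.5 -0.2  0.1] open 60.1
```

View pics/s3.png

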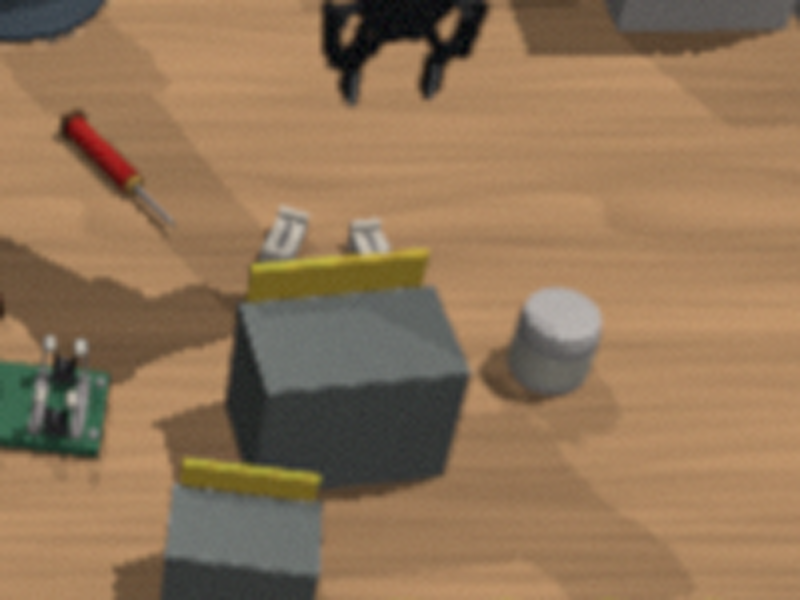

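The bin is still shut: its yellow lip still stands up at (340,275). I'll hook it again in smaller steps and watch the force.

```bash
python3 - <<'E'
from h import *
go(hw(24,0),230,HY+np.pi)
E
```

```text
at [464.2 310.5 208.2] [ 3.141e+00  1.000e-03 -3.030e+00] j [-0.68  0.3   0.01  1.84 -0.    1.    1.02] d [-1.42  -0.586 -0.181] w [0.    0.    0.002] F [-0.5 -0.2  0.1] open 60.1
```

>>> move_arm(
  plan=[
    {"delta_pos":[-0.2,-0.3,-0.2],"angular":[0,0,0],"grip":0},
    {"delta_pos":[-0.5,-0.59,-0.2],"angular":[0,0,0],"grip":0},
    {"delta_pos":[-0.9,-0.59,-0.2],"angular":[0,0,0],"grip":0},
    {"delta_pos":[-0.9,-0.59,-0.2],"angular":[0,0,0],"grip":0},
  ],
)

```text
clock: 5.68
tcp_pos: [584.2, 247.5, 231.1]
eef_rot: [-3.14, 0.002, -3.04]
force: [0.3, -0.5, -0.2]
opening: -0.1
grasp_force: 0.0
```

>>> move_arm(
  plan=[
    {"delta_pos":[-0.4,0,0],"angular":[0,0,0],"grip":0},
    {"delta_pos":[-0.52,0,0],"angular":[0,0,0],"grip":0},
    {"delta_pos":[-0.52,0,0.3],"angular":[0,0,0],"grip":0},
    {"delta_pos":[-0.52,0,0.54],"angular":[0,0,0],"grip":0},
    {"delta_pos":[-0.52,0,0.54],"angular":[0,0,0],"grip":0},
  ],
)

```text
clock: 6.3
tcp_pos: [639.9, 256.2, 164.3]
eef_rot: [-3.14, -0.006, -3.033]
force: [-0.5, -0.7, -0.4]
opening: -0.3
grasp_force: 0.0
```

>>> move_arm(
  plan=[
    {"delta_pos":[0.06,0,0],"angular":[0,0,0],"grip":0},
    {"delta_pos":[0.12,0,0],"angular":[0,0,0],"grip":0},
    {"delta_pos":[0.18,0,0],"angular":[0,0,0],"grip":0},
    {"delta_pos":[0.18,0,0],"angular":[0,0,0],"grip":0},
  ],
)

```text
clock: 6.8
tcp_pos: [620.0, 255.1, 167.7]
eef_rot: [3.141, 0.001, -3.033]
force: [1.0, -0.3, -0.5]
opening: 0.3
grasp_force: 0.0
```

```bash
python3 - <<'E'
from h import *
go(hw(0,0),168,HY+np.pi)
i,d=snapshot("scene")
cv2.imwrite(f"pics/s4.png",cv2.resize(i[150:270,290:450],(800,600),interpolation=cv2.INTER_CUBIC))
E
```

```text
at [620.  255.1 167.7] [ 3.141e+00  1.000e-03 -3.033e+00] j [-0.5   0.51  0.07  1.62 -0.04  1.01  1.26] d [ 0.019  0.018 -0.002] w [0. 0. 0.] F [ 1.  -0.3 -0.5] open 0.3
```

View pics/s4.png

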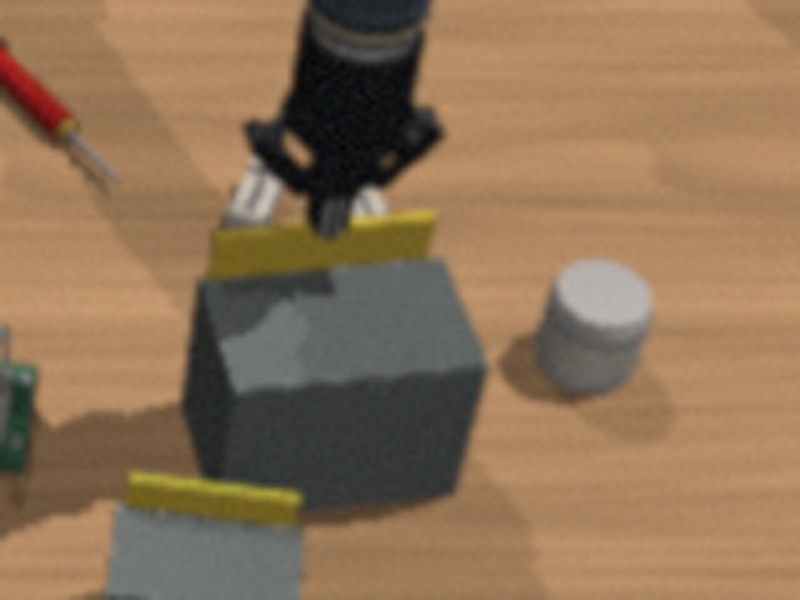

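The fingertip at (330,235) is only a little below the lip's top edge, so it is too high. I'll go lower and then pull.

>>> move_arm(
  plan=[
    {"delta_pos":[-0.08,0,0],"angular":[0,0,0],"grip":0},
    {"delta_pos":[-0.08,0,0.05],"angular":[0,0,0],"grip":0},
    {"delta_pos":[-0.08,0,0.1],"angular":[0,0,0],"grip":0},
    {"delta_pos":[-0.08,0,0.13],"angular":[0,0,0],"grip":0},
    {"delta_pos":[-0.08,0,0.13],"angular":[0,0,0],"grip":0},
  ],
)

```text
clock: 7.48
tcp_pos: [629.7, 255.8, 150.6]
eef_rot: [-3.141, -0.001, -3.033]
force: [-0.6, -0.0, 0.1]
opening: 0.0
grasp_force: 0.0
```

>>> move_arm(
  plan=[
    {"delta_pos":[0.06,0,0],"angular":[0,0,0],"grip":0},
    {"delta_pos":[0.12,0,0],"angular":[0,0,0],"grip":0},
    {"delta_pos":[0.15,0,0],"angular":[0,0,0],"grip":0},
    {"delta_pos":[0.15,0,0],"angular":[0,0,0],"grip":0},
  ],
)

```text
clock: 7.98
tcp_pos: [611.4, 253.9, 151.5]
eef_rot: [3.141, -0.001, -3.033]
force: [-0.4, -0.3, 0.6]
opening: -0.2
grasp_force: 0.0
```

```bash
python3 - <<'E'
from h import *
i,d=snapshot("scene"); W=world("scene",d)
cv2.imwrite(f"pics/s5.png",cv2.resize(i[150:270,290:450],(800,600),interpolation=cv2.INTER_CUBIC))
m=(W[...,0]>560)&(W[...,0]<660)&(abs(W[...,1]-256)<12)&(W[...,2]>125)&(W[...,2]<240)
for v in range(170,225):
    k=np.where(m[v])[0]
    if len(k): print(v,W[v,k].mean(0).round().tolist(),i[v,k].mean(0).round().tolist())
E
```

```text
180 [619.0, 256.0, 238.0] [20.0, 22.0, 19.0]
181 [622.0, 259.0, 237.0] [18.0, 16.0, 17.0]
182 [624.0, 258.0, 234.0] [17.0, 16.0, 14.0]
183 [623.0, 258.0, 229.0] [17.0, 15.0, 14.0]
184 [623.0, 257.0, 224.0] [20.0, 18.0, 17.0]
185 [620.0, 259.0, 217.0] [13.0, 11.0, 10.0]
186 [623.0, 258.0, 215.0] [17.0, 15.0, 15.0]
187 [621.0, 256.0, 209.0] [18.0, 16.0, 15.0]
188 [621.0, 257.0, 205.0] [17.0, 17.0, 14.0]
189 [622.0, 257.0, 201.0] [20.0, 23.0, 24.0]
190 [621.0, 255.0, 196.0] [22.0, 24.0, 24.0]
191 [622.0, 254.0, 192.0] [37.0, 35.0, 35.0]
192 [620.0, 255.0, 186.0] [49.0, 50.0, 51.0]
193 [621.0, 255.0, 182.0] [53.0, 55.0, 55.0]
194 [620.0, 254.0, 177.0] [52.0, 54.0, 54.0]
195 [619.0, 255.0, 171.0] [51.0, 55.0, 56.0]
196 [620.0, 254.0, 167.0] [54.0, 55.0, 56.0]
197 [618.0, 250.0, 160.0] [49.0, 61.0, 64.0]
198 [615.0, 252.0, 153.0] [51.0, 75.0, 81.0]
199 [601.0, 256.0, 134.0] [42.0, 88.0, 102.0]
200 [602.0, 257.0, 130.0] [35.0, 98.0, 115.0]
201 [605.0, 254.0, 129.0] [34.0, 102.0, 120.0]
203 [619.0, 262.0, 133.0] [48.0, 86.0, 96.0]
204 [624.0, 256.0, 133.0] [52.0, 67.0, 70.0]
205 [630.0, 257.0, 135.0] [59.0, 61.0, 59.0]
206 [633.0, 257.0, 134.0] [73.0, 74.0, 71.0]
207 [638.0, 256.0, 134.0] [91.0, 94.0, 90.0]
208 [642.0, 255.0, 133.0] [98.0, 100.0, 96.0]
209 [646.0, 258.0, 133.0] [98.0, 101.0, 96.0]
210 [650.0, 256.0, 132.0] [99.0, 102.0, 97.0]
211 [655.0, 255.0, 133.0] [98.0, 101.0, 96.0]
212 [659.0, 263.0, 131.0] [100.0, 102.0, 98.0]
```

View pics/s5.png

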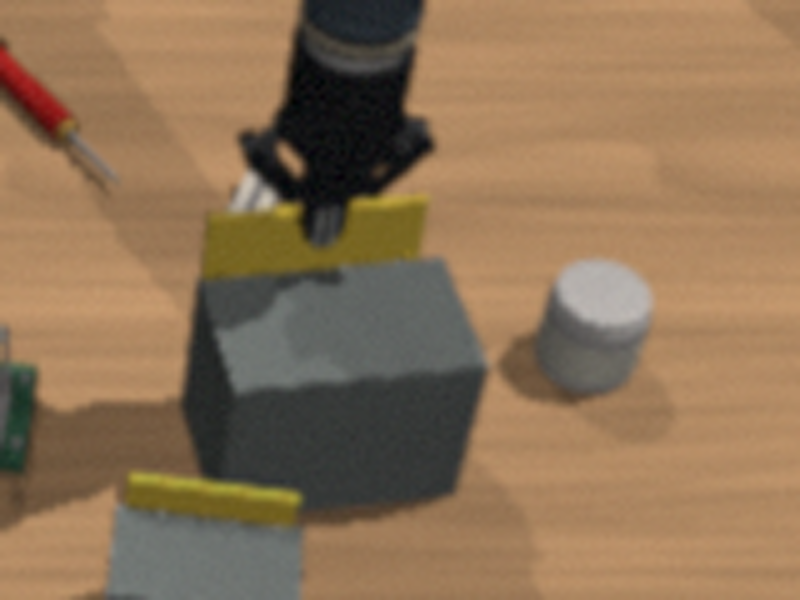

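It's hooked now and the lip has moved forward. The fingertip seems to sit about level with the TCP, higher than stated. I'll keep pulling along the arc.

>>> move_arm(
  plan=[
    {"delta_pos":[0.08,0,0],"angular":[0,0,0],"grip":0},
    {"delta_pos":[0.16,0,0.04],"angular":[0,0,0],"grip":0},
    {"delta_pos":[0.24,0,0.09],"angular":[0,0,0],"grip":0},
    {"delta_pos":[0.32,0,0.14],"angular":[0,0,0],"grip":0},
    {"delta_pos":[0.4,0,0.19],"angular":[0,0,0],"grip":0},
    {"delta_pos":[0.47,0,0.24],"angular":[0,0,0],"grip":0},
    {"delta_pos":[0.54,0,0.29],"angular":[0,0,0],"grip":0},
    {"delta_pos":[0.6,0,0.31],"angular":[0,0,0],"grip":0},
    {"delta_pos":[0.63,0,0.31],"angular":[0,0,0],"grip":0},
    {"delta_pos":[0.63,0,0.31],"angular":[0,0,0],"grip":0},
  ],
)

```text
clock: 9.28
tcp_pos: [536.8, 245.8, 114.2]
eef_rot: [3.141, -0.0, -3.033]
force: [-0.5, -0.2, -0.2]
opening: 0.4
grasp_force: 0.0
```

```bash
python3 - <<'E'
from h import *
go((452,329),60,0.171+np.pi)
i,d=snapshot("scene"); W=world("scene",d)
cv2.imwrite(f"pics/s6.png",cv2.resize(i[130:250,290:450],(800,600),interpolation=cv2.INTER_CUBIC))
E
```

```text
at [536.8 245.8 114.2] [ 3.141 -0.    -3.033] j [-0.54  0.46  0.06  1.86 -0.03  0.83  1.21] d [0.627 0.765 0.452] w [ 0.   -0.   -0.04] F [-0.5 -0.2 -0.2] open 0.4
```

View pics/s6.png

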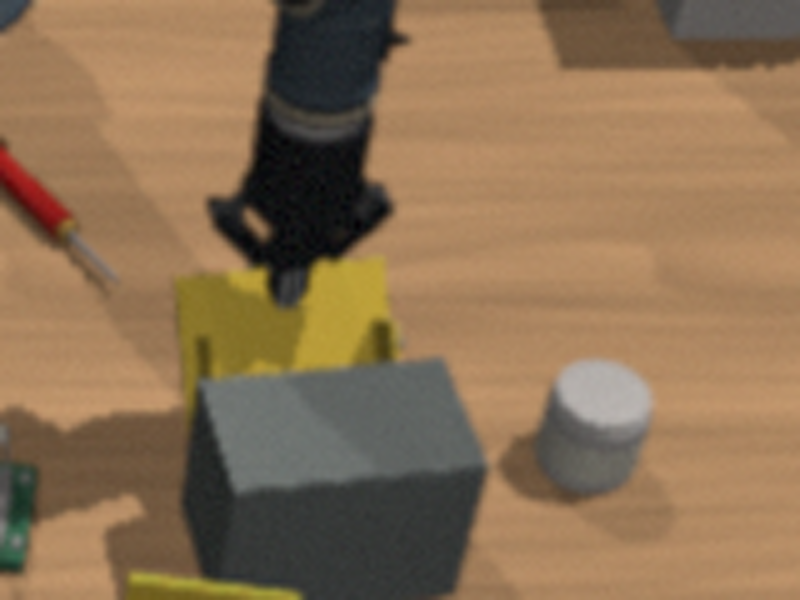

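The bin is tipped open, and its interior shows at (290,320). Next is the first spacer.

>>> move_arm(
  plan=[
    {"delta_pos":[-0.04,0,-0.25],"angular":[0,0,0],"grip":0},
    {"delta_pos":[-0.04,0,-0.5],"angular":[0,0,0],"grip":0},
    {"delta_pos":[0.63,0.765,-0.5],"angular":[0,0,-0.04],"grip":0.7},
    {"delta_pos":[0.63,0.765,-0.5],"angular":[0,0,-0.04],"grip":0.7},
    {"delta_pos":[0.63,0.765,-0.5],"angular":[0,0,-0.04],"grip":0.7},
    {"delta_pos":[0.63,0.765,0.2],"angular":[0,0,-0.04],"grip":0.7},
    {"delta_pos":[0.63,0.765,0.2],"angular":[0,0,-0.04],"grip":0.7},
    {"delta_pos":[0.63,0.765,0.2],"angular":[0,0,-0.04],"grip":0.7},
  ],
)

```text
clock: 10.32
tcp_pos: [451.8, 327.3, 88.5]
eef_rot: [-3.139, -0.003, -2.972]
force: [0.7, 0.4, 0.3]
opening: 59.7
grasp_force: 0.0
```

```bash
python3 - <<'E'
from h import *
go((452,329),30,0.171+np.pi)
i,d=snapshot("scene"); W=world("scene",d)
cv2.imwrite(f"pics/s7.png",cv2.resize(i[130:250,290:450],(800,600),interpolation=cv2.INTER_CUBIC))
g=i.max(2)
m=(W[...,0]>430)&(W[...,0]<475)&(abs(W[...,1]-329)<55)&(W[...,2]>20)&(W[...,2]<170)&(g<90)
for v in range(150,225):
    k=np.where(m[v])[0]
    if len(k): print(v,W[v,k].mean(0).round().tolist(),W[v,k].min(0).round().tolist())
E
```

```text
at [451.8 327.3  88.5] [-3.139e+00 -3.000e-03 -2.972e+00] j [-0.71  0.45  0.01  1.95 -0.    0.75  1.04] d [-0.005  0.015  0.487] w [-0.002 -0.002 -0.001] F [0.7 0.4 0.3] open 59.7
158 [431.0, 375.0, 168.0] [431.0, 375.0, 168.0]
159 [433.0, 379.0, 166.0] [433.0, 379.0, 166.0]
160 [443.0, 377.0, 169.0] [443.0, 377.0, 169.0]
161 [443.0, 344.0, 165.0] [436.0, 291.0, 159.0]
162 [444.0, 344.0, 161.0] [432.0, 292.0, 151.0]
163 [449.0, 339.0, 161.0] [437.0, 292.0, 150.0]
164 [454.0, 335.0, 161.0] [436.0, 288.0, 145.0]
165 [456.0, 339.0, 158.0] [445.0, 286.0, 148.0]
166 [458.0, 331.0, 155.0] [445.0, 284.0, 144.0]
167 [459.0, 328.0, 151.0] [446.0, 275.0, 140.0]
168 [458.0, 330.0, 146.0] [443.0, 275.0, 132.0]
169 [461.0, 323.0, 143.0] [444.0, 276.0, 128.0]
170 [462.0, 318.0, 140.0] [448.0, 277.0, 127.0]
171 [462.0, 320.0, 135.0] [448.0, 277.0, 122.0]
172 [459.0, 317.0, 128.0] [450.0, 283.0, 119.0]
173 [457.0, 328.0, 121.0] [443.0, 284.0, 108.0]
174 [458.0, 324.0, 117.0] [443.0, 283.0, 103.0]
175 [460.0, 320.0, 113.0] [445.0, 284.0, 100.0]
176 [464.0, 313.0, 112.0] [456.0, 285.0, 105.0]
177 [461.0, 291.0, 105.0] [460.0, 287.0, 104.0]
178 [468.0, 291.0, 107.0] [467.0, 290.0, 105.0]
179 [470.0, 293.0, 103.0] [470.0, 293.0, 103.0]
```

View pics/s7.png

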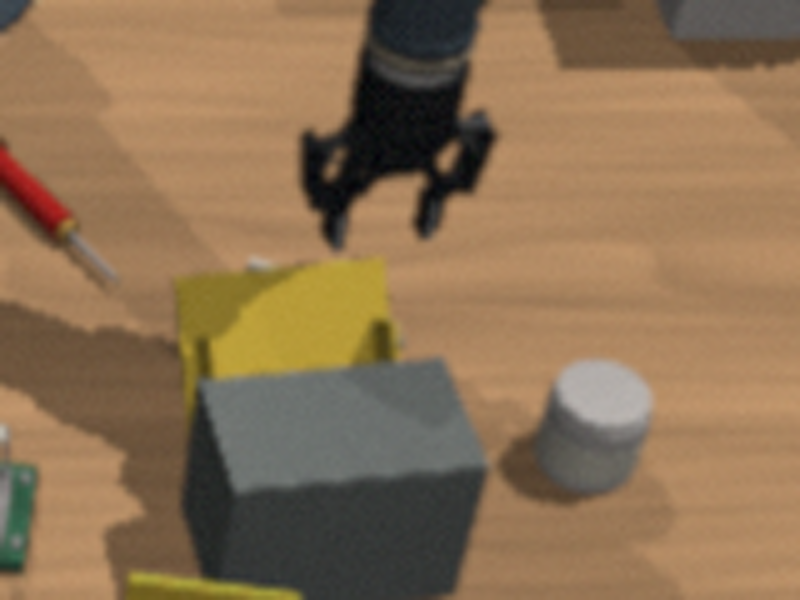

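>>> move_arm(
  plan=[
    {"delta_pos":[0,0.015,0.2],"angular":[0,0,0],"grip":0.7},
    {"delta_pos":[0,0.015,0.46],"angular":[0,0,0],"grip":0.7},
    {"delta_pos":[0,0.015,0.5],"angular":[0,0,0],"grip":0.7},
    {"delta_pos":[0,0.015,0.54],"angular":[0,0,0],"grip":0.7},
    {"delta_pos":[0,0.015,0.54],"angular":[0,0,0],"grip":0.7},
  ],
)

```text
clock: 11.0
tcp_pos: [452.4, 331.1, 26.4]
eef_rot: [3.141, 0.002, -2.971]
force: [-0.7, -0.4, 0.5]
opening: 59.3
grasp_force: 0.0
```

>>> move_arm(
  plan=[
    {"delta_pos":[0,0,0.03],"angular":[0,0,0],"grip":0.7},
    {"delta_pos":[0,0,0.06],"angular":[0,0,0],"grip":0.7},
    {"delta_pos":[0,0,0.06],"angular":[0,0,0],"grip":0.7},
  ],
)

```text
clock: 11.38
tcp_pos: [451.5, 330.5, 17.9]
eef_rot: [-3.141, -0.001, -2.971]
force: [0.1, -0.1, 0.1]
opening: 59.8
grasp_force: 0.0
```

>>> move_arm(
  plan=[
    {"delta_pos":[0,0,0.04],"angular":[0,0,0],"grip":0.7},
    {"delta_pos":[0,0,0.08],"angular":[0,0,0],"grip":0.7},
    {"delta_pos":[0,0,0.08],"angular":[0,0,0],"grip":0.7},
  ],
)

```text
clock: 11.75
tcp_pos: [451.3, 330.4, 7.9]
eef_rot: [-3.141, -0.001, -2.971]
force: [0.0, 0.4, 0.2]
opening: 59.8
grasp_force: 0.0
```

>>> move_arm(
  plan=[
    {"delta_pos":[0,0,0.025],"angular":[0,0,0],"grip":0.7},
    {"delta_pos":[0,0,0.025],"angular":[0,0,0],"grip":0.4},
    {"delta_pos":[0,0,0.025],"angular":[0,0,0],"grip":0},
    {"delta_pos":[0,0,0.025],"angular":[0,0,0],"grip":0},
    {"delta_pos":[0,0,0.025],"angular":[0,0,0],"grip":0},
    {"delta_pos":[0,0,0.025],"angular":[0,0,0],"grip":0},
  ],
)

```text
clock: 12.5
tcp_pos: [451.9, 330.8, 5.8]
eef_rot: [3.141, 0.001, -2.971]
force: [0.7, 0.2, 3.6]
opening: 26.1
grasp_force: 60.4
```

>>> move_arm(
  plan=[
    {"delta_pos":[0,0,-0.3],"angular":[0,0,0],"grip":0},
    {"delta_pos":[0,0,-0.7],"angular":[0,0,0],"grip":0},
    {"delta_pos":[0,0,-1],"angular":[0,0,0],"grip":0},
    {"delta_pos":[0,0,-1],"angular":[0,0,0],"grip":0},
  ],
)

```text
clock: 13.0
tcp_pos: [453.1, 331.7, 128.2]
eef_rot: [3.139, 0.005, -2.971]
force: [-0.3, -0.7, -1.4]
opening: 26.2
grasp_force: 60.0
```

```bash
python3 - <<'E'
from h import *
go(hw(-40,22),145,HY+np.pi/2)
E
```

```text
at [453.1 331.7 128.2] [ 3.139  0.005 -2.971] j [-0.71  0.39  0.01  1.92 -0.    0.83  1.04] d [-0.923 -0.642 -0.137] w [-0.001  0.004 -0.96 ] F [-0.3 -0.7 -1.4] open 26.2
```

>>> move_arm(
  plan=[
    {"delta_pos":[0,0,-0.14],"angular":[0,0,0.2],"grip":0},
    {"delta_pos":[-0.2,-0.2,-0.14],"angular":[0,0,0.4],"grip":0},
    {"delta_pos":[-0.5,-0.4,-0.14],"angular":[0,0,0.6],"grip":0},
    {"delta_pos":[-0.92,-0.64,-0.14],"angular":[0,0,0.8],"grip":0},
    {"delta_pos":[-0.92,-0.64,-0.14],"angular":[0,0,1],"grip":0},
    {"delta_pos":[-0.92,-0.64,-0.14],"angular":[0,0,1],"grip":0},
    {"delta_pos":[-0.92,-0.64,-0.14],"angular":[0,0,1],"grip":0},
    {"delta_pos":[-0.92,-0.64,-0.14],"angular":[0,0,1],"grip":0},
    {"delta_pos":[-0.92,-0.64,-0.14],"angular":[0,0,1],"grip":0},
    {"delta_pos":[-0.92,-0.64,-0.14],"angular":[0,0,1],"grip":0},
  ],
)

```text
clock: 14.25
tcp_pos: [572.5, 273.4, 140.5]
eef_rot: [-3.139, 0.002, 1.743]
force: [-0.3, 0.7, -0.1]
opening: 26.7
grasp_force: 60.0
```

```bash
python3 - <<'E'
from h import *
go(hw(-40,22),112,HY+np.pi/2)
i,d=snapshot("scene"); W=world("scene",d)
cv2.imwrite(f"pics/s8.png",cv2.resize(i[130:250,290:450],(800,600),interpolation=cv2.INTER_CUBIC))
E
```

```text
at [572.5 273.4 140.5] [-3.139e+00  2.000e-03  1.743e+00] j [-0.81  0.51  0.41  1.74 -0.24  0.94 -0.13] d [0.006 0.026 0.237] w [-0.002  0.001  0.041] F [-0.3  0.7 -0.1] open 26.7
```

View pics/s8.png

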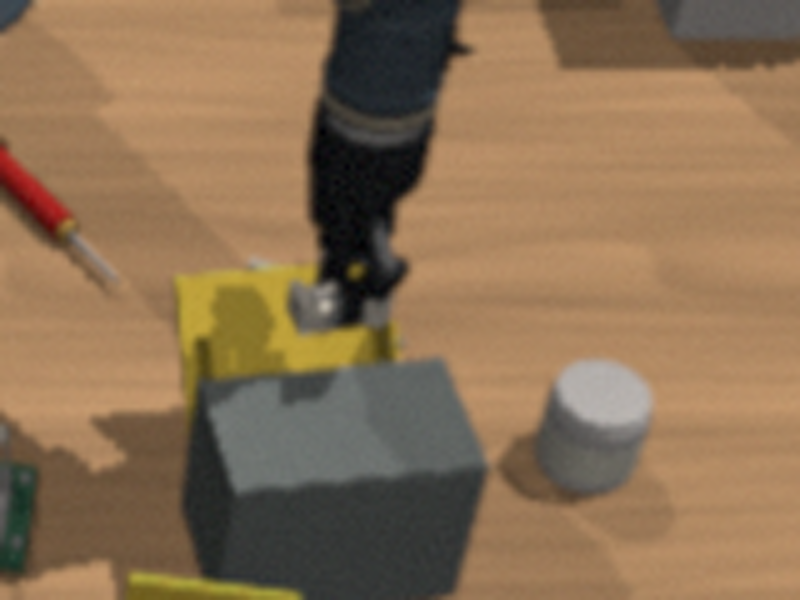

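The gripped spacer is at (340,305) over the mouth, a bit near the right-hand wall. I'll shift it 12 mm towards the middle, lower it and release.

>>> move_arm(
  plan=[
    {"delta_pos":[-0.1,0.02,0.1],"angular":[0,0,0.04],"grip":0},
    {"delta_pos":[-0.1,0.02,0.24],"angular":[0,0,0.04],"grip":0},
    {"delta_pos":[-0.1,0.02,0.24],"angular":[0,0,0.04],"grip":0},
    {"delta_pos":[-0.1,0.02,0.24],"angular":[0,0,0.04],"grip":0.5},
    {"delta_pos":[-0.1,0.02,0.24],"angular":[0,0,0.04],"grip":0.5},
    {"delta_pos":[-0.1,0.02,0.24],"angular":[0,0,0.04],"grip":0.5},
    {"delta_pos":[-0.1,0.02,-0.1],"angular":[0,0,0.04],"grip":0.5},
    {"delta_pos":[-0.1,0.02,-0.2],"angular":[0,0,0.04],"grip":0.5},
    {"delta_pos":[-0.1,0.02,-0.2],"angular":[0,0,0.04],"grip":0.7},
  ],
)

```text
clock: 15.42
tcp_pos: [578.4, 262.6, 167.2]
eef_rot: [3.14, -0.001, 1.679]
force: [0.6, -0.6, -0.5]
opening: 59.0
grasp_force: 0.0
```

```bash
python3 - <<'E'
from h import *
go((434,247),100,-0.37)
i,d=snapshot("top"); W=world("top",d)
cv2.imwrite(f"pics/t2.png",cv2.resize(i[130:260,125:325],(800,520),interpolation=cv2.INTER_CUBIC))
hsv=cv2.cvtColor(i,cv2.COLOR_BGR2HSV)
m=(W[...,0]<485)&(W[...,0]>380)&(W[...,1]>200)&(W[...,1]<380)&(W[...,2]>7)&(W[...,2]<40)&(hsv[...,1]<60)&(i.max(2)>110)
P=W[m]; print(m.sum(),cv2.minAreaRect(P[:,:2].astype(np.float32)))
E
```

```text
at [578.4 262.6 167.2] [ 3.140e+00 -1.000e-03  1.679e+00] j [-0.81  0.48  0.44  1.72 -0.24  0.99 -0.17] d [ 0.    -1.211  0.558] w [ 0.001 -0.    -0.695] F [ 0.6 -0.6 -0.5] open 59.0
157 ((434.52685546875, 248.13848876953125), (27.181974411010742, 63.52522277832031), 67.61261749267578)
```

View pics/t2.png

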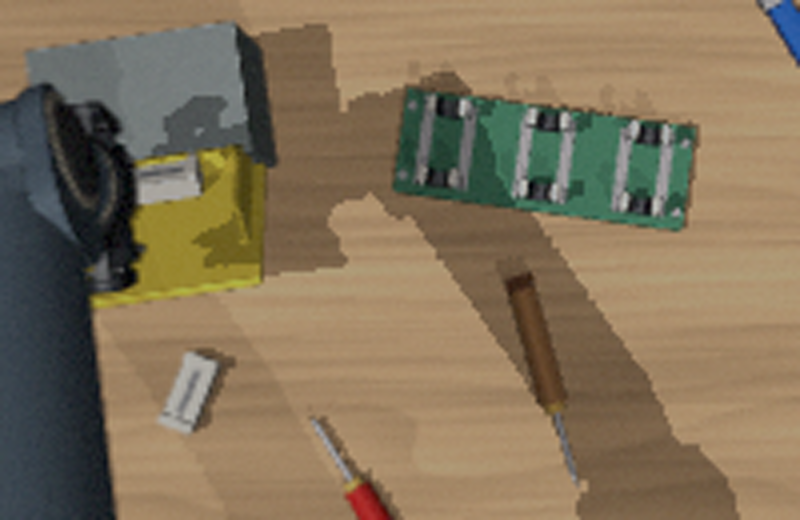

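Spacer 1 lies in the bin at (168,180). The remaining spacer is at (190,392).

>>> move_arm(
  plan=[
    {"delta_pos":[0,-0.5,0],"angular":[0,0,-0.1],"grip":0.7},
    {"delta_pos":[0,-1,0],"angular":[0,0,-0.3],"grip":0.7},
    {"delta_pos":[0,-1,0.1],"angular":[0,0,-0.5],"grip":0.7},
    {"delta_pos":[0,-1,0.2],"angular":[0,0,-0.7],"grip":0.7},
    {"delta_pos":[0,-1,0.2],"angular":[0,0,-0.71],"grip":0.7},
    {"delta_pos":[0,-1,0.2],"angular":[0,0,-0.71],"grip":0.7},
    {"delta_pos":[0,-1,0.2],"angular":[0,0,-0.71],"grip":0.7},
  ],
)

```text
clock: 16.35
tcp_pos: [457.8, 248.9, 141.1]
eef_rot: [-3.14, -0.002, 2.793]
force: [-0.3, -0.5, -0.5]
opening: 59.7
grasp_force: 0.0
```

```bash
python3 - <<'E'
from h import *
go((434.5,248),40,-0.391)
E
```

```text
at [457.8 248.9 141.1] [-3.140e+00 -2.000e-03  2.793e+00] j [-0.74  0.32  0.2   2.   -0.09  0.83  0.73] d [ 0.179 -0.072  0.843] w [-0.001 -0.001  0.027] F [-0.3 -0.5 -0.5] open 59.7
```

>>> move_arm(
  plan=[
    {"delta_pos":[0.18,-0.07,0],"angular":[0,0,0.03],"grip":0.7},
    {"delta_pos":[0.18,-0.07,0.4],"angular":[0,0,0.03],"grip":0.7},
    {"delta_pos":[0.18,-0.07,0.8],"angular":[0,0,0.03],"grip":0.7},
    {"delta_pos":[0.18,-0.07,0.98],"angular":[0,0,0.03],"grip":0.7},
    {"delta_pos":[0.18,-0.07,0.98],"angular":[0,0,0.03],"grip":0.7},
  ],
)

```text
clock: 16.98
tcp_pos: [433.9, 247.8, 22.8]
eef_rot: [-3.137, -0.002, 2.745]
force: [0.9, -0.2, 0.8]
opening: 59.6
grasp_force: 0.0
```

```bash
python3 - <<'E'
from h import *
go((434.5,248),5.5,-0.391)
E
```

```text
at [433.9 247.8  22.8] [-3.137e+00 -2.000e-03  2.745e+00] j [-0.73  0.49  0.16  2.12 -0.14  0.55  0.71] d [-0.004  0.004  0.144] w [-0.003 -0.002 -0.003] F [ 0.9 -0.2  0.8] open 59.6
```

>>> move_arm(
  plan=[
    {"delta_pos":[0,0,0.06],"angular":[0,0,0],"grip":0.7},
    {"delta_pos":[0,0,0.12],"angular":[0,0,0],"grip":0.7},
    {"delta_pos":[0,0,0.14],"angular":[0,0,0],"grip":0.7},
    {"delta_pos":[0,0,0.14],"angular":[0,0,0],"grip":0.4},
    {"delta_pos":[0,0,0.14],"angular":[0,0,0],"grip":0},
    {"delta_pos":[0,0,0.14],"angular":[0,0,0],"grip":0},
    {"delta_pos":[0,0,0.14],"angular":[0,0,0],"grip":0},
    {"delta_pos":[0,0,0.14],"angular":[0,0,0],"grip":0},
  ],
)

```text
clock: 17.98
tcp_pos: [435.8, 249.1, 8.4]
eef_rot: [3.141, 0.0, 2.747]
force: [-1.1, 0.3, 5.6]
opening: 26.1
grasp_force: 59.6
```

>>> move_arm(
  plan=[
    {"delta_pos":[0,0,-0.3],"angular":[0,0,0],"grip":0},
    {"delta_pos":[0,0,-0.7],"angular":[0,0,0],"grip":0},
    {"delta_pos":[0,0,-1],"angular":[0,0,0],"grip":0},
    {"delta_pos":[0,0,-1],"angular":[0,0,0],"grip":0},
  ],
)

```text
clock: 18.48
tcp_pos: [437.0, 249.9, 130.4]
eef_rot: [3.136, 0.003, 2.747]
force: [-0.8, 0.2, -1.2]
opening: 26.4
grasp_force: 59.3
```

```bash
python3 - <<'E'
from h import *
go(hw(-40,-18),140,HY+np.pi/2)
E
```

```text
at [437.  249.9 130.4] [3.136e+00 3.000e-03 2.747e+00] j [-0.78  0.31  0.21  2.05 -0.09  0.78  0.66] d [-1.146  0.341 -0.075] w [ 0.004 -0.     0.68 ] F [-0.8  0.2 -1.2] open 26.4
```

>>> move_arm(
  plan=[
    {"delta_pos":[0,0,-0.2],"angular":[0,0,0.2],"grip":0},
    {"delta_pos":[-0.3,0.1,-0.2],"angular":[0,0,0.4],"grip":0},
    {"delta_pos":[-0.6,0.2,-0.2],"angular":[0,0,0.6],"grip":0},
    {"delta_pos":[-1,0.34,-0.2],"angular":[0,0,0.68],"grip":0},
    {"delta_pos":[-1,0.34,-0.2],"angular":[0,0,0.68],"grip":0},
    {"delta_pos":[-1,0.34,-0.2],"angular":[0,0,0.68],"grip":0},
    {"delta_pos":[-1,0.34,-0.2],"angular":[0,0,0.68],"grip":0},
  ],
)

```text
clock: 19.35
tcp_pos: [561.0, 240.1, 150.0]
eef_rot: [-3.139, 0.002, 1.681]
force: [0.3, 0.2, -1.8]
opening: 26.5
grasp_force: 59.3
```

```bash
python3 - <<'E'
from h import *
go(hw(-40,-18),116,HY+np.pi/2)
E
```

```text
at [561.  240.1 150. ] [-3.139e+00  2.000e-03  1.681e+00] j [-0.82  0.47  0.47  1.8  -0.26  0.94 -0.13] d [-0.06   0.15   0.283] w [-0.002  0.001  0.001] F [ 0.3  0.2 -1.8] open 26.5
```

>>> move_arm(
  plan=[
    {"delta_pos":[-0.06,0.15,0.1],"angular":[0,0,0],"grip":0},
    {"delta_pos":[-0.06,0.15,0.28],"angular":[0,0,0],"grip":0},
    {"delta_pos":[-0.06,0.15,0.28],"angular":[0,0,0],"grip":0},
    {"delta_pos":[-0.06,0.15,0.28],"angular":[0,0,0],"grip":0.5},
    {"delta_pos":[-0.06,0.15,0.28],"angular":[0,0,0],"grip":0.5},
    {"delta_pos":[-0.06,0.15,0.28],"angular":[0,0,0],"grip":0.5},
    {"delta_pos":[-0.06,0.15,0],"angular":[0,0,0],"grip":0.5},
    {"delta_pos":[-0.06,0.15,-0.2],"angular":[0,0,0],"grip":0.3},
    {"delta_pos":[-0.06,-0.85,-0.2],"angular":[0,0,0],"grip":0},
    {"delta_pos":[-0.06,-0.85,-0.2],"angular":[0,0,0],"grip":0},
    {"delta_pos":[-0.06,-0.85,-0.2],"angular":[0,0,0],"grip":0},
  ],
)

```text
clock: 20.72
tcp_pos: [456.7, 221.7, 175.6]
eef_rot: [-3.137, -0.001, 1.682]
force: [0.2, 0.4, -0.3]
opening: 0.1
grasp_force: 0.0
```

```bash
python3 - <<'E'
from h import *
go(hw(-145,0),110,HY)
i,d=snapshot("top"); W=world("top",d)
cv2.imwrite(f"pics/t3.png",cv2.resize(i[130:260,125:325],(800,520),interpolation=cv2.INTER_CUBIC))
E
```

```text
at [456.7 221.7 175.6] [-3.137e+00 -1.000e-03  1.682e+00] j [-0.95  0.27  0.5   2.01 -0.17  0.9  -0.25] d [0.147 0.159 0.546] w [-0.001 -0.003 -0.998] F [ 0.2  0.4 -0.3] open 0.1
```

View pics/t3.png

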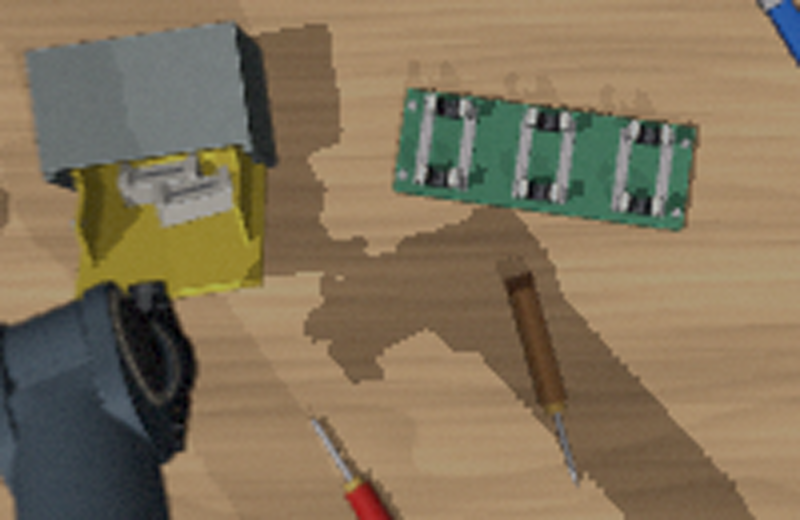

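Both spacers are in the bin, at (160,180) and (195,198). Next I push the bin shut from the front.

>>> move_arm(
  plan=[
    {"delta_pos":[0.15,0,0],"angular":[0,0,0],"grip":0},
    {"delta_pos":[0.15,0,0.3],"angular":[0,0,0],"grip":0},
    {"delta_pos":[0.15,0,0.56],"angular":[0,0,0],"grip":0},
    {"delta_pos":[0.15,0.1,0.56],"angular":[0,0,0],"grip":0},
    {"delta_pos":[0.15,0.15,0.56],"angular":[0,0,0],"grip":0},
    {"delta_pos":[0.15,0.15,0.56],"angular":[0,0,0],"grip":0},
  ],
)

```text
clock: 21.52
tcp_pos: [479.4, 242.7, 110.0]
eef_rot: [3.139, -0.001, 1.678]
force: [-0.5, 0.6, -0.1]
opening: -0.3
grasp_force: 0.0
```

>>> move_arm(
  plan=[
    {"delta_pos":[0,0.1,0],"angular":[0,0,0],"grip":0},
    {"delta_pos":[0,0.17,0],"angular":[0,0,0],"grip":0},
    {"delta_pos":[0,0.25,-0.08],"angular":[0,0,0],"grip":0},
    {"delta_pos":[0,0.33,-0.15],"angular":[0,0,0],"grip":0},
    {"delta_pos":[0,0.42,-0.21],"angular":[0,0,0],"grip":0},
    {"delta_pos":[0,0.51,-0.26],"angular":[0,0,0],"grip":0},
    {"delta_pos":[0,0.6,-0.29],"angular":[0,0,0],"grip":0},
    {"delta_pos":[0,0.69,-0.32],"angular":[0,0,0],"grip":0},
    {"delta_pos":[0,0.77,-0.34],"angular":[0,0,0],"grip":0},
    {"delta_pos":[0,0.85,-0.35],"angular":[0,0,0],"grip":0},
    {"delta_pos":[0,0.92,-0.36],"angular":[0,0,0],"grip":0},
    {"delta_pos":[0,0.92,-0.36],"angular":[0,0,0],"grip":0},
  ],
)

```text
clock: 23.02
tcp_pos: [588.2, 253.8, 151.8]
eef_rot: [3.14, 0.0, 1.679]
force: [0.2, -0.3, -0.7]
opening: 0.4
grasp_force: 0.0
```

```bash
python3 - <<'E'
from h import *
go(hw(-24,0),150,HY+np.pi/2)
E
```

```text
at [588.2 253.8 151.8] [3.14  0.    1.679] j [-0.8   0.51  0.46  1.72 -0.27  0.97 -0.13] d [0.    0.046 0.015] w [ 0.001  0.    -0.   ] F [ 0.2 -0.3 -0.7] open 0.4
```

Not touching firmly yet. I'll push further in small steps.

>>> move_arm(
  plan=[
    {"delta_pos":[0,0.04,0.03],"angular":[0,0,0],"grip":0},
    {"delta_pos":[0,0.08,0.03],"angular":[0,0,0],"grip":0},
    {"delta_pos":[0,0.08,0.03],"angular":[0,0,0],"grip":0},
  ],
)

```text
clock: 23.4
tcp_pos: [595.1, 254.7, 147.5]
eef_rot: [-3.137, 0.001, 1.679]
force: [-4.4, -0.8, 1.7]
opening: -0.2
grasp_force: 2.3
```

```bash
python3 - <<'E'
from h import *
i,d=snapshot("scene"); W=world("scene",d)
cv2.imwrite(f"pics/s9.png",cv2.resize(i[150:270,290:450],(800,600),interpolation=cv2.INTER_CUBIC))
E
```

```text
(no output)
```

View pics/s9.png

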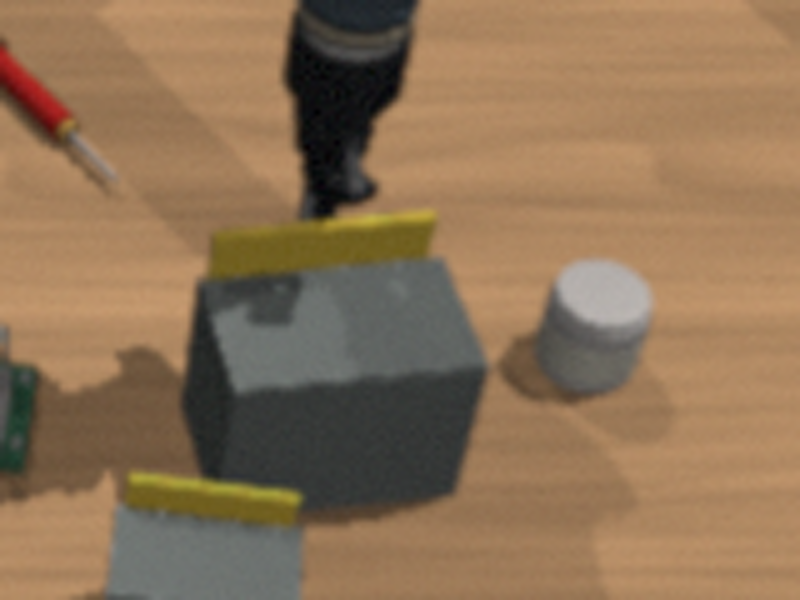

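The lip corners at (211,232) and (436,212) match the earlier shut picture. I'll press once more to be sure, then back off and head for the tools.

>>> move_arm(
  plan=[
    {"delta_pos":[0,0.03,0],"angular":[0,0,0],"grip":0},
    {"delta_pos":[0,0.05,0],"angular":[0,0,0],"grip":0},
    {"delta_pos":[0,0.05,0],"angular":[0,0,0],"grip":0},
  ],
)

```text
clock: 23.82
tcp_pos: [595.4, 254.7, 147.6]
eef_rot: [-3.124, 0.001, 1.68]
force: [-20.0, -4.7, 12.1]
opening: -0.0
grasp_force: 10.3
```

>>> move_arm(
  plan=[
    {"delta_pos":[0,-0.2,0],"angular":[0,0,0],"grip":0},
    {"delta_pos":[0,-0.5,0],"angular":[0,0,0],"grip":0.5},
    {"delta_pos":[-0.3,-0.9,-0.1],"angular":[0,0,0],"grip":0.6},
    {"delta_pos":[-0.8,-0.9,-0.1],"angular":[0,0,0.2],"grip":0.6},
    {"delta_pos":[-1,-0.9,-0.1],"angular":[0,0,0.4],"grip":0.6},
    {"delta_pos":[-1,-0.9,-0.1],"angular":[0,0,0.6],"grip":0.6},
    {"delta_pos":[-1,-0.9,-0.1],"angular":[0,0,0.8],"grip":0.6},
    {"delta_pos":[-1,-0.9,-0.1],"angular":[0,0,0.93],"grip":0.6},
    {"delta_pos":[-1,-0.9,-0.1],"angular":[0,0,0.93],"grip":0.6},
    {"delta_pos":[-1,-0.9,-0.1],"angular":[0,0,0.93],"grip":0.6},
  ],
)

```text
clock: 25.08
tcp_pos: [509.3, 124.6, 160.7]
eef_rot: [3.141, -0.003, 0.36]
force: [0.3, 0.6, -0.4]
opening: 51.2
grasp_force: 0.0
```

```bash
cat >> h.py <<'E'
def tools():
    i,d=snapshot("top"); W=world("top",d); hsv=cv2.cvtColor(i,cv2.COLOR_BGR2HSV)
    m=(W[...,2]>7)&(W[...,2]<95)&(hsv[...,0]<16)&(hsv[...,1]>110)&(i.max(2)<140)&(W[...,0]>330)&(W[...,0]<720)&(W[...,1]<130)&(W[...,1]>-620)
    n,l,s,c=cv2.connectedComponentsWithStats(m.astype(np.uint8))
    for k in range(1,n):
        if s[k,4]<60: continue
        P=W[l==k]; r=cv2.minAreaRect(P[:,:2].astype(np.float32)); b=cv2.boxPoints(r)
        e=b[1]-b[0] if np.linalg.norm(b[1]-b[0])>np.linalg.norm(b[2]-b[1]) else b[2]-b[1]
        print("blob",s[k].tolist(),"c",np.round(r[0],1),"sz",np.round(r[1],1),"yaw",round(np.arctan(e[1]/e[0]),3),"z",np.percentile(P[:,2],[10,50,90]).round(1),"bgr",i[l==k].mean(0).round())
    return i,W
E
python3 - <<'E'
from h import *
i,W=tools()
m=(i[...,0]<60)&(i[...,1]>120)&(abs(W[...,1]-260)<100)&(W[...,2]>140)&(W[...,0]<680)&(W[...,0]>500)
print("lip",W[m].mean(0),np.percentile(W[m],[5,95],axis=0).round())
go((465.7,-46.9),60,0.214)
E
```

```text
blob [356, 175, 17, 33, 179] c [ 541.8 -406.1] sz [111.4  25.3] yaw 0.267 z [16.  21.5 26.4] bgr [ 51.  81. 114.]
blob [251, 198, 16, 34, 176] c [471.3 -45.4] sz [110.3  23.8] yaw 0.254 z [16.5 21.6 28.2] bgr [ 49.  77. 110.]
lip [612.61813079 261.85482518 166.51135369] [[604. 199. 162.]
 [619. 311. 171.]]
at [509.2 124.7 160.6] [ 3.14e+00 -2.00e-03  3.57e-01] j [-0.98  0.39  0.84  2.   -0.36  0.9  -1.16] d [-0.841  1.212  0.838] w [ 0.001 -0.002  0.091] F [0.5 0.5 0.3] open 51.3
```

The bin took 20 N with its lip in the shut position, so it is shut. Now tool 1.

>>> move_arm(
  plan=[
    {"delta_pos":[-0.42,0.6,0.1],"angular":[0,0,0],"grip":0.6},
    {"delta_pos":[-0.42,0.6,0.1],"angular":[0,0,0],"grip":0.6},
    {"delta_pos":[-0.42,0.6,0.1],"angular":[0,0,0],"grip":0.6},
  ],
)

```text
clock: 25.5
tcp_pos: [487.0, 37.2, 148.6]
eef_rot: [3.141, -0.001, 0.364]
force: [0.3, 1.6, -0.0]
opening: 51.2
grasp_force: 0.0
```

>>> move_arm(
  plan=[
    {"delta_pos":[-0.42,0.6,0.3],"angular":[0,0,0.08],"grip":0.6},
    {"delta_pos":[-0.42,0.6,0.3],"angular":[0,0,0.08],"grip":0.6},
    {"delta_pos":[-0.42,0.6,0.5],"angular":[0,0,0.08],"grip":0.6},
    {"delta_pos":[-0.42,0.6,0.5],"angular":[0,0,0.08],"grip":0.6},
  ],
)

```text
clock: 26.0
tcp_pos: [465.6, -45.1, 87.5]
eef_rot: [-3.141, 0.002, 0.243]
force: [-0.6, -0.3, -0.3]
opening: 51.4
grasp_force: 0.0
```

```bash
python3 - <<'E'
from h import *
go((465.5,-46.9),4,0.235)
E
```

```text
at [465.6 -45.1  87.5] [-3.141e+00  2.000e-03  2.430e-01] j [-0.64  0.42  0.81  2.18 -0.47  0.71 -0.83] d [-0.003  0.014  0.695] w [-0.     0.001  0.005] F [-0.6 -0.3 -0.3] open 51.4
```

>>> move_arm(
  plan=[
    {"delta_pos":[0,0.01,0.3],"angular":[0,0,0],"grip":0.6},
    {"delta_pos":[0,0.01,0.5],"angular":[0,0,0],"grip":0.6},
    {"delta_pos":[0,0.01,0.6],"angular":[0,0,0],"grip":0.6},
    {"delta_pos":[0,0.01,0.66],"angular":[0,0,0],"grip":0.6},
    {"delta_pos":[0,0.01,0.66],"angular":[0,0,0],"grip":0.6},
    {"delta_pos":[0,0.01,0.66],"angular":[0,0,0],"grip":0},
    {"delta_pos":[0,0.01,0.66],"angular":[0,0,0],"grip":0},
    {"delta_pos":[0,0.01,0.66],"angular":[0,0,0],"grip":0},
    {"delta_pos":[0,0.01,0.66],"angular":[0,0,0],"grip":0},
  ],
)

```text
clock: 27.12
tcp_pos: [466.4, -47.0, 10.0]
eef_rot: [-3.141, -0.002, 0.241]
force: [-0.4, -0.9, 6.1]
opening: 21.6
grasp_force: 58.5
```

>>> move_arm(
  plan=[
    {"delta_pos":[0,0,-0.3],"angular":[0,0,0],"grip":0},
    {"delta_pos":[0,0,-0.6],"angular":[0,0,0],"grip":0},
    {"delta_pos":[0,0,-0.9],"angular":[0,0,0],"grip":0},
    {"delta_pos":[0,0,-0.9],"angular":[0,0,0],"grip":0},
  ],
)

```text
clock: 27.62
tcp_pos: [467.7, -47.0, 119.3]
eef_rot: [3.142, -0.006, 0.241]
force: [-0.4, -0.5, -1.5]
opening: 20.8
grasp_force: 59.6
```

```bash
python3 - <<'E'
from h import *
go((637.4,24.9),125,-0.151)
E
```

```text
at [467.7 -47.  119.3] [ 3.142 -0.006  0.241] j [-0.69  0.37  0.88  2.16 -0.41  0.78 -0.88] d [ 1.517 -0.244 -0.039] w [-0.001 -0.004  0.25 ] F [-0.4 -0.5 -1.5] open 20.8
```

>>> move_arm(
  plan=[
    {"delta_pos":[0.8,-0.12,-0.04],"angular":[0,0,0.1],"grip":0},
    {"delta_pos":[0.8,-0.12,-0.04],"angular":[0,0,0.25],"grip":0},
    {"delta_pos":[0.8,-0.12,-0.04],"angular":[0,0,0.25],"grip":0},
    {"delta_pos":[0.8,-0.12,-0.04],"angular":[0,0,0.25],"grip":0},
  ],
)

```text
clock: 28.12
tcp_pos: [554.9, -10.0, 120.5]
eef_rot: [3.14, 0.002, -0.151]
force: [-0.7, -0.7, -1.2]
opening: 21.2
grasp_force: 59.6
```

```bash
python3 - <<'E'
from h import *
go((637.4,24.9),100,-0.151)
E
```

```text
at [554.9 -10.  120.5] [ 3.14e+00  2.00e-03 -1.51e-01] j [-0.73  0.55  0.92  1.97 -0.56  0.9  -1.24] d [ 0.637 -0.391  0.169] w [0.001 0.002 0.   ] F [-0.7 -0.7 -1.2] open 21.2
```

>>> move_arm(
  plan=[
    {"delta_pos":[0.3,-0.2,0],"angular":[0,0,0],"grip":0},
    {"delta_pos":[0.635,-0.39,0],"angular":[0,0,0],"grip":0},
    {"delta_pos":[0.635,-0.39,0.15],"angular":[0,0,0],"grip":0},
    {"delta_pos":[0.635,-0.39,0.15],"angular":[0,0,0],"grip":0},
  ],
)

```text
clock: 28.62
tcp_pos: [635.5, 24.0, 101.6]
eef_rot: [3.141, 0.005, -0.153]
force: [-0.7, -0.3, -0.6]
opening: 21.4
grasp_force: 59.6
```

```bash
python3 - <<'E'
from h import *
go((637.4,24.9),65,-0.151)
i,W=tools()
s,d=snapshot("scene"); Ws=world("scene",d)
a=cv2.resize(i[140:200,215:315],(800,480),interpolation=cv2.INTER_CUBIC)
b=cv2.resize(s[195:255,215:305],(800,533),interpolation=cv2.INTER_CUBIC)
cv2.imwrite("pics/both1.png",cv2.resize(np.vstack([a,b]),(474,600)))
E
```

```text
at [635.5  24.  101.6] [ 3.141  0.005 -0.153] j [-0.68  0.69  0.86  1.78 -0.62  0.97 -1.29] d [ 0.016 -0.01   0.305] w [ 0.001  0.003 -0.001] F [-0.7 -0.3 -0.6] open 21.4
blob [357, 175, 15, 34, 160] c [ 540.9 -406.1] sz [112.7  25.1] yaw 0.249 z [16.5 21.8 27.2] bgr [ 52.  82. 115.]
```

View pics/both1.png

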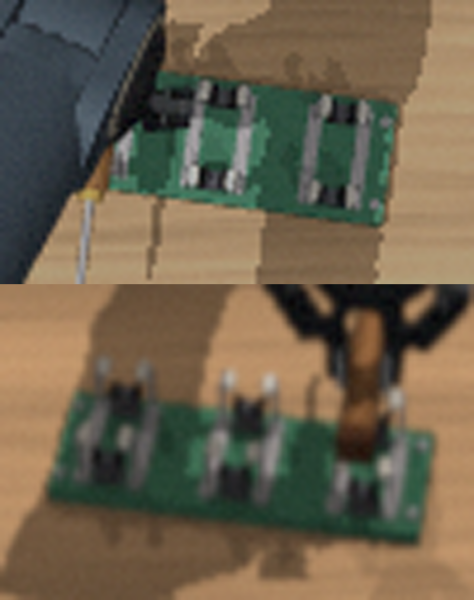

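```bash
python3 - <<'E'
from h import *
for n in("scene","top"):
    s,d=snapshot(n); W=world(n,d); hsv=cv2.cvtColor(s,cv2.COLOR_BGR2HSV)
    if n=="scene":
        m=(hsv[...,0]<16)&(hsv[...,1]>110)&(s.max(2)<150)&(W[...,2]>85)&(W[...,2]<130)&(abs(W[...,0]-640)<90)&(abs(W[...,1]-25)<40)
        P=W[m]; r=cv2.minAreaRect(P[:,:2].astype(np.float32)); print("handle",m.sum(),r,P[:,2].mean())
        for lo in range(600,720,20):
            q=P[(P[:,0]>=lo)&(P[:,0]<lo+20)]
            if len(q): print(lo,q.mean(0).round(1),len(q), "slot line y",24.9-np.tan(.151)*(q[:,0].mean()-637.4))
    m=(hsv[...,1]<60)&(s.max(2)>90)&(W[...,2]>35)&(W[...,2]<72)&(abs(W[...,0]-625)<70)&(W[...,1]<80)&(W[...,1]>-200)
    k,l,st,c=cv2.connectedComponentsWithStats(m.astype(np.uint8))
    for j in range(1,k):
        if st[j,4]>3: print(n,st[j].tolist(),W[l==j].mean(0).round(1))
E
```

```text
handle 172 ((643.5797729492188, 20.622194290161133), (44.33197021484375, 113.94104766845703), 70.44042205810547) 114.61285618178336
600 [609.4  25.9 115.7] 23 slot line y 29.15777516753747
620 [628.8  21.7 116. ] 28 slot line y 26.210762733818008
640 [650.4  20.7 115.3] 33 slot line y 22.92363404532712
660 [669.9  19.  114.7] 28 slot line y 19.956829080986164
680 [691.1  16.5 112.4] 44 slot line y 16.731291415925934
700 [700.8  11.6 116.9] 1 slot line y 15.24582780707585
scene [233, 209, 3, 3, 8] [ 579.7 -149.1   59.6]
scene [241, 210, 3, 3, 6] [ 586.7 -121.6   61.5]
scene [257, 212, 3, 3, 7] [594.1 -65.7  59.5]
scene [265, 212, 3, 4, 8] [597.5 -37.5  59.1]
scene [289, 215, 3, 3, 8] [609.9  46.3  59.8]
scene [230, 221, 3, 4, 9] [ 637.5 -157.7   59.3]
scene [238, 222, 2, 4, 7] [ 642.3 -131.5   60.2]
scene [254, 224, 3, 5, 12] [652.  -75.1  58.9]
scene [262, 225, 3, 5, 12] [659.2 -47.2  60.5]
scene [279, 229, 3, 3, 5] [669.9   9.7  57.1]
scene [287, 228, 3, 7, 14] [670.3  38.2  55.6]
top [257, 157, 3, 4, 9] [656.5 -47.6  62.5]
top [265, 158, 3, 4, 8] [652.  -74.3  61.6]
top [282, 160, 3, 5, 12] [ 643.4 -131.7   59.9]
top [290, 161, 3, 5, 9] [ 638.3 -158.4   61.8]
top [239, 173, 2, 4, 5] [606.   14.9  58.8]
top [254, 174, 3, 5, 13] [597.5 -37.6  60.8]
top [262, 176, 4, 4, 12] [592.7 -65.4  62.2]
top [279, 178, 4, 4, 10] [ 584.8 -121.5   61.1]
top [288, 179, 3, 5, 13] [ 578.9 -149.    59.7]
```

>>> move_arm(
  plan=[
    {"delta_pos":[0.016,-0.035,0.1],"angular":[0,0,0],"grip":0},
    {"delta_pos":[0.016,-0.035,0.2],"angular":[0,0,0],"grip":0},
    {"delta_pos":[0.016,-0.035,0.27],"angular":[0,0,0],"grip":0},
    {"delta_pos":[0.016,-0.035,0.27],"angular":[0,0,0],"grip":0},
  ],
)

```text
clock: 29.32
tcp_pos: [639.9, 28.4, 70.4]
eef_rot: [3.141, 0.002, -0.152]
force: [-0.8, -1.2, -0.4]
opening: 20.8
grasp_force: 59.6
```

>>> move_arm(
  plan=[
    {"delta_pos":[0,0,0.03],"angular":[0,0,0],"grip":0},
    {"delta_pos":[0,0,0.06],"angular":[0,0,0],"grip":0},
    {"delta_pos":[0,0,0.06],"angular":[0,0,0],"grip":0},
  ],
)

```text
clock: 29.7
tcp_pos: [641.4, 27.9, 65.2]
eef_rot: [-3.141, -0.002, -0.154]
force: [-0.8, 0.0, 4.4]
opening: 21.4
grasp_force: 60.0
```

>>> move_arm(
  plan=[
    {"delta_pos":[-0.025,0,0.04],"angular":[0,0,0],"grip":0},
    {"delta_pos":[-0.025,0,0.08],"angular":[0,0,0],"grip":0},
    {"delta_pos":[-0.025,0,0.12],"angular":[0,0,0],"grip":0},
    {"delta_pos":[-0.025,0,0.14],"angular":[0,0,0],"grip":0},
    {"delta_pos":[-0.025,0,0.14],"angular":[0,0,0],"grip":0},
  ],
)

```text
clock: 30.32
tcp_pos: [637.6, 28.6, 47.9]
eef_rot: [-3.141, 0.0, -0.152]
force: [-0.6, -0.8, 5.4]
opening: 21.1
grasp_force: 60.2
```

It has probably snapped in. I'll release, rise and check.

>>> move_arm(
  plan=[
    {"delta_pos":[0,0,0],"angular":[0,0,0],"grip":0.5},
    {"delta_pos":[0,0,0],"angular":[0,0,0],"grip":0.5},
    {"delta_pos":[0,0,0],"angular":[0,0,0],"grip":0.5},
    {"delta_pos":[0,0,-0.3],"angular":[0,0,0],"grip":0.5},
    {"delta_pos":[0,0,-0.7],"angular":[0,0,0],"grip":0.5},
    {"delta_pos":[0,0.5,-0.9],"angular":[0,0,0],"grip":0.5},
    {"delta_pos":[0,0.9,-0.9],"angular":[0,0,0],"grip":0.5},
    {"delta_pos":[0,0.9,-0.9],"angular":[0,0,0],"grip":0.5},
  ],
)

```text
clock: 31.32
tcp_pos: [619.9, -83.7, 156.7]
eef_rot: [3.14, -0.001, -0.16]
force: [0.1, 1.1, 0.3]
opening: 42.7
grasp_force: 0.0
```

```bash
python3 - <<'E'
from h import *
i,W=tools()
s,d=snapshot("scene"); W=world("scene",d); hsv=cv2.cvtColor(s,cv2.COLOR_BGR2HSV)
m=(hsv[...,0]<16)&(hsv[...,1]>110)&(s.max(2)<150)&(W[...,2]>40)&(W[...,2]<130)&(abs(W[...,0]-640)<90)&(abs(W[...,1]-25)<40)
P=W[m]; print("handle",m.sum(),P.mean(0),np.percentile(P[:,2],[5,25,50,75,95]),cv2.minAreaRect(P[:,:2].astype(np.float32)))
go((536,-408.5),100,0.25)
E
```

```text
blob [230, 147, 12, 33, 138] c [643.3  25.9] sz [ 24.1 110. ] yaw -0.142 z [54.1 59.2 63.8] bgr [ 50.  80. 114.]
blob [356, 175, 17, 33, 170] c [ 541.8 -405.9] sz [111.2  25.1] yaw 0.256 z [15.9 20.9 26.5] bgr [ 52.  82. 115.]
handle 155 [650.13911669  25.88967007  59.28111553] [50.9990459  56.83353427 60.07536132 62.29107247 65.7205136 ] ((641.8387451171875, 26.87530517578125), (22.397199630737305, 120.59335327148438), 82.70000457763672)
at [621.1 -77.9 155.3] [-3.141  0.    -0.153] j [-0.56  0.61  0.91  1.77 -0.55  1.04 -1.17] d [-0.282  2.831  0.459] w [-0.001  0.    -0.256] F [-0.3  0.9 -0.3] open 42.8
```

Tool 1 is home: handle top z is about 59 mm, centre (637,27), yaw -0.14. Next is tool 2.

>>> move_arm(
  plan=[
    {"delta_pos":[-0.1,0.94,0],"angular":[0,0,0],"grip":0.6},
    {"delta_pos":[-0.1,0.94,0],"angular":[0,0,0],"grip":0.6},
    {"delta_pos":[-0.1,0.94,0],"angular":[0,0,0],"grip":0.6},
  ],
)

```text
clock: 31.8
tcp_pos: [590.8, -191.3, 155.7]
eef_rot: [3.14, 0.0, -0.158]
force: [0.4, 0.3, 0.7]
opening: 50.9
grasp_force: 0.0
```

>>> move_arm(
  plan=[
    {"delta_pos":[-0.1,0.94,0],"angular":[0,0,0],"grip":0.6},
    {"delta_pos":[-0.1,0.94,0],"angular":[0,0,0],"grip":0.6},
    {"delta_pos":[-0.1,0.94,0],"angular":[0,0,0],"grip":0.6},
  ],
)

```text
clock: 32.17
tcp_pos: [562.1, -300.3, 155.6]
eef_rot: [3.14, 0.0, -0.157]
force: [1.2, 0.7, -0.4]
opening: 51.3
grasp_force: 0.0
```

>>> move_arm(
  plan=[
    {"delta_pos":[-0.09,0.94,0.2],"angular":[0,0,-0.25],"grip":0.6},
    {"delta_pos":[-0.09,0.94,0.4],"angular":[0,0,-0.25],"grip":0.6},
    {"delta_pos":[-0.09,0.94,0.4],"angular":[0,0,-0.25],"grip":0.6},
    {"delta_pos":[-0.09,0.94,0.4],"angular":[0,0,-0.25],"grip":0.6},
  ],
)

```text
clock: 32.67
tcp_pos: [537.5, -404.7, 106.6]
eef_rot: [-3.139, -0.001, 0.243]
force: [0.8, 0.6, -0.2]
opening: 51.2
grasp_force: 0.0
```

```bash
python3 - <<'E'
from h import *
tools()
go((536,-407.5),9,0.252)
E
```

```text
blob [230, 147, 12, 34, 152] c [642.9  25.9] sz [ 23.7 110.7] yaw -0.15 z [55.5 59.2 64.1] bgr [ 50.  80. 114.]
blob [356, 175, 11, 15, 80] c [ 573.3 -396.5] sz [46.  24.1] yaw 0.28 z [15.9 22.  26.3] bgr [ 48.  74. 106.]
at [ 538.1 -404.3  107.1] [-3.14e+00 -1.00e-03  2.45e-01] j [ 0.1   0.68  0.73  1.68 -0.53  0.98 -0.3 ] d [-0.024  0.023  0.817] w [-0.001 -0.001 -0.005] F [-0.3  0.1 -0.4] open 51.2
```

>>> move_arm(
  plan=[
    {"delta_pos":[-0.015,0.02,0.3],"angular":[0,0,0],"grip":0.6},
    {"delta_pos":[-0.015,0.02,0.6],"angular":[0,0,0],"grip":0.6},
    {"delta_pos":[-0.015,0.02,0.75],"angular":[0,0,0],"grip":0.6},
    {"delta_pos":[-0.015,0.02,0.82],"angular":[0,0,0],"grip":0.6},
    {"delta_pos":[-0.015,0.02,0.82],"angular":[0,0,0],"grip":0.6},
    {"delta_pos":[-0.015,0.02,0.82],"angular":[0,0,0],"grip":0},
    {"delta_pos":[-0.015,0.02,0.82],"angular":[0,0,0],"grip":0},
    {"delta_pos":[-0.015,0.02,0.82],"angular":[0,0,0],"grip":0},
    {"delta_pos":[-0.015,0.02,0.82],"angular":[0,0,0],"grip":0},
  ],
)

```text
clock: 33.85
tcp_pos: [535.2, -410.5, 10.6]
eef_rot: [3.14, -0.002, 0.241]
force: [-0.8, 1.5, 6.8]
opening: 21.0
grasp_force: 58.8
```

>>> move_arm(
  plan=[
    {"delta_pos":[0,0,-0.3],"angular":[0,0,0],"grip":0},
    {"delta_pos":[0,0,-0.6],"angular":[0,0,0],"grip":0},
    {"delta_pos":[0,0,-0.95],"angular":[0,0,0],"grip":0},
    {"delta_pos":[0,0,-0.95],"angular":[0,0,0],"grip":0},
  ],
)

```text
clock: 34.35
tcp_pos: [535.9, -412.0, 127.0]
eef_rot: [3.136, -0.005, 0.24]
force: [0.2, -0.0, -0.8]
opening: 21.0
grasp_force: 59.1
```

```bash
python3 - <<'E'
from h import *
go((611.5,-140.2),125,-0.155)
E
```

```text
at [ 535.9 -412.   127. ] [ 3.136 -0.005  0.24 ] j [ 0.1   0.66  0.75  1.67 -0.52  1.01 -0.31] d [ 1.151 -2.05   0.011] w [ 0.003 -0.004  0.252] F [ 0.2 -0.  -0.8] open 21.0
```

>>> move_arm(
  plan=[
    {"delta_pos":[0.4,-0.7,0],"angular":[0,0,0],"grip":0},
    {"delta_pos":[0.4,-0.7,0],"angular":[0,0,0],"grip":0},
    {"delta_pos":[0.4,-0.7,0],"angular":[0,0,0],"grip":0},
  ],
)

```text
clock: 34.72
tcp_pos: [562.5, -311.9, 121.3]
eef_rot: [-3.138, 0.001, 0.247]
force: [-0.4, -0.9, -1.1]
opening: 21.1
grasp_force: 59.1
```

>>> move_arm(
  plan=[
    {"delta_pos":[0.4,-0.7,0],"angular":[0,0,0.1],"grip":0},
    {"delta_pos":[0.4,-0.7,0],"angular":[0,0,0.25],"grip":0},
    {"delta_pos":[0.4,-0.7,0],"angular":[0,0,0.25],"grip":0},
    {"delta_pos":[0.4,-0.7,0],"angular":[0,0,0.25],"grip":0},
  ],
)

```text
clock: 35.22
tcp_pos: [587.0, -224.4, 122.4]
eef_rot: [3.141, 0.001, -0.152]
force: [0.0, -1.4, -0.2]
opening: 20.9
grasp_force: 59.2
```

```bash
python3 - <<'E'
from h import *
go((611.5,-140.2),100,-0.155)
E
```

```text
at [ 587.  -224.4  122.4] [ 3.141e+00  1.000e-03 -1.520e-01] j [-0.29  0.65  0.87  1.79 -0.58  0.98 -0.91] d [ 0.096 -0.725  0.186] w [0.001 0.001 0.002] F [ 0.  -1.4 -0.2] open 20.9
```

>>> move_arm(
  plan=[
    {"delta_pos":[0.1,-0.4,0],"angular":[0,0,0],"grip":0},
    {"delta_pos":[0.095,-0.725,0],"angular":[0,0,0],"grip":0},
    {"delta_pos":[0.095,-0.725,0.15],"angular":[0,0,0],"grip":0},
    {"delta_pos":[0.095,-0.725,0.15],"angular":[0,0,0],"grip":0},
    {"delta_pos":[0.095,-0.725,0.15],"angular":[0,0,0],"grip":0},
  ],
)

```text
clock: 35.85
tcp_pos: [611.4, -142.1, 105.3]
eef_rot: [3.14, -0.0, -0.155]
force: [0.4, -0.1, -1.6]
opening: 21.4
grasp_force: 59.2
```

```bash
python3 - <<'E'
from h import *
go((611.5,-140.2),68,-0.155)
s,d=snapshot("scene"); W=world("scene",d); hsv=cv2.cvtColor(s,cv2.COLOR_BGR2HSV)
m=(hsv[...,0]<16)&(hsv[...,1]>110)&(s.max(2)<150)&(W[...,2]>85)&(W[...,2]<130)&(abs(W[...,0]-610)<100)&(abs(W[...,1]+140)<40)
P=W[m]; print("handle",m.sum(),P.mean(0),cv2.minAreaRect(P[:,:2].astype(np.float32)))
for lo in range(560,700,20):
    q=P[(P[:,0]>=lo)&(P[:,0]<lo+20)]
    if len(q)>4: print(q.mean(0).round(1),len(q),"slot y",round(-140.2-np.tan(.155)*(q[:,0].mean()-611.5),1))
E
```

```text
at [ 611.4 -142.1  105.3] [ 3.14  -0.    -0.155] j [-0.42  0.67  0.86  1.8  -0.61  0.96 -1.03] d [-0.002 -0.016  0.311] w [ 0.001 -0.    -0.   ] F [ 0.4 -0.1 -1.6] open 21.4
handle 151 [ 636.44439954 -146.47099126  115.89071572] ((621.813232421875, -137.86981201171875), (35.08961486816406, 111.89998626708984), 82.20226287841797)
[ 571.9 -144.6  114.6] 7 slot y -134.0
[ 591.9 -144.2  117.8] 17 slot y -137.1
[ 610.9 -144.9  118.9] 22 slot y -140.1
[ 629.8 -143.6  116.2] 28 slot y -143.1
[ 647.8 -145.7  115.3] 29 slot y -145.9
[ 670.3 -150.4  114.2] 48 slot y -149.4
```

>>> move_arm(
  plan=[
    {"delta_pos":[-0.03,-0.016,0.1],"angular":[0,0,0],"grip":0},
    {"delta_pos":[-0.03,-0.016,0.2],"angular":[0,0,0],"grip":0},
    {"delta_pos":[-0.03,-0.016,0.3],"angular":[0,0,0],"grip":0},
    {"delta_pos":[-0.03,-0.016,0.3],"angular":[0,0,0],"grip":0},
    {"delta_pos":[-0.03,-0.016,0.3],"angular":[0,0,0],"grip":0},
  ],
)

```text
clock: 36.52
tcp_pos: [608.8, -137.3, 69.1]
eef_rot: [-3.142, 0.0, -0.152]
force: [-0.4, 0.9, -0.7]
opening: 20.9
grasp_force: 59.3
```

>>> move_arm(
  plan=[
    {"delta_pos":[0,0,0.04],"angular":[0,0,0],"grip":0},
    {"delta_pos":[0,0,0.08],"angular":[0,0,0],"grip":0},
    {"delta_pos":[0,0,0.12],"angular":[0,0,0],"grip":0},
    {"delta_pos":[0,0,0.16],"angular":[0,0,0],"grip":0},
    {"delta_pos":[0,0,0.185],"angular":[0,0,0],"grip":0},
    {"delta_pos":[0,0,0.185],"angular":[0,0,0],"grip":0},
  ],
)

```text
clock: 37.28
tcp_pos: [609.0, -138.8, 48.5]
eef_rot: [3.141, -0.001, -0.153]
force: [-2.0, -2.9, 11.3]
opening: 21.0
grasp_force: 60.4
```

>>> move_arm(
  plan=[
    {"delta_pos":[0,0,0.02],"angular":[0,0,0],"grip":0},
    {"delta_pos":[0,0,0.03],"angular":[0,0,0],"grip":0},
    {"delta_pos":[0,0,0.03],"angular":[0,0,0],"grip":0},
  ],
)

```text
clock: 37.65
tcp_pos: [609.1, -139.0, 48.1]
eef_rot: [-3.14, -0.002, -0.154]
force: [-9.3, 0.0, 31.8]
opening: 21.0
grasp_force: 62.4
```

>>> move_arm(
  plan=[
    {"delta_pos":[0,0,0],"angular":[0,0,0],"grip":0.5},
    {"delta_pos":[0,0,0],"angular":[0,0,0],"grip":0.5},
    {"delta_pos":[0,0,0],"angular":[0,0,0],"grip":0.5},
    {"delta_pos":[0,0,-0.3],"angular":[0,0,0],"grip":0.5},
    {"delta_pos":[0,0,-0.7],"angular":[0,0,0],"grip":0.5},
    {"delta_pos":[0,0.5,-0.9],"angular":[0,0,0],"grip":0.5},
    {"delta_pos":[0,0.95,-0.9],"angular":[0,0,0],"grip":0.5},
    {"delta_pos":[0,0.95,-0.9],"angular":[0,0,0],"grip":0.5},
  ],
)

```text
clock: 38.65
tcp_pos: [589.1, -255.9, 152.1]
eef_rot: [3.138, -0.001, -0.161]
force: [0.0, -0.6, -0.7]
opening: 42.8
grasp_force: 0.0
```

```bash
python3 - <<'E'
from h import *
i,W=tools()
m=(i[...,0]<60)&(i[...,1]>120)&(abs(W[...,1]-260)<100)&(W[...,2]>140)&(W[...,0]<680)&(W[...,0]>500)
print("lip",W[m].mean(0))
cv2.imwrite("pics/end.png",cv2.resize(i[100:290,100:400],(800,506),interpolation=cv2.INTER_CUBIC))
print(arm.get_obs()["force"])
E
```

```text
blob [230, 147, 12, 34, 147] c [642.8  26. ] sz [ 23.9 109.7] yaw -0.15 z [55.  59.4 63.9] bgr [ 51.  80. 114.]
blob [284, 153, 9, 35, 104] c [ 616.9 -140.6] sz [ 24.1 111. ] yaw -0.171 z [53.6 60.1 64.7] bgr [ 50.  79. 112.]
lip [610.7497553  263.29301689 167.79499403]
[ 0.17824744  0.71771391 -0.45681852]
```

View pics/end.png

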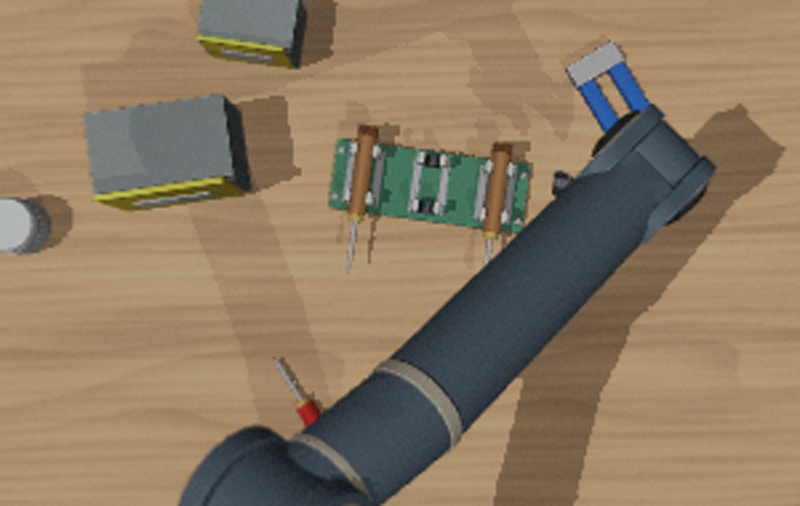

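Both tools are home in the end places of the rail, at (363,170) and (498,190). As a last check I'll compare the lip with the initial shut picture, then hand in if it matches.

```bash
python3 - <<'E'
from h import *
z=np.load("top0.npz"); j,d2=snapshot("top")
def f(i,d):
    W=world("top",d); m=(i[...,0]<60)&(i[...,1]>120); m[:160]=0; m[200:]=0; m[:,:130]=0; m[:,200:]=0
    v,u=np.where(m); return len(v),u.mean().round(2),v.mean().round(2),np.percentile(v,[5,95])
a,b=f(z["i"],z["d"]),f(j,d2); print(a,b)
if abs(a[2]-b[2])<0.5: print(arm.sign_off())
E
```

```text
(21, np.float64(157.33), np.float64(170.95), array([168., 174.])) (14, np.float64(155.36), np.float64(171.64), array([169.65, 174.35]))
```

```bash
python3 - <<'E'
from h import *
z=np.load("top0.npz"); j,d2=snapshot("top")
def f(i):
    h=cv2.cvtColor(i,cv2.COLOR_BGR2HSV); out=[]
    for u in range(145,186,5):
        v=np.where((h[155:195,u-1:u+2,0].mean(1)>20)&(h[155:195,u-1:u+2,0].mean(1)<35)&(h[155:195,u-1:u+2,1].mean(1)>150))[0]+155
        out.append((int(v.min()),int(v.max())) if len(v) else None)
    return out
print(f(z["i"])); print(f(j))
E
```

```text
[(172, 177), (171, 178), (171, 174), (170, 173), (169, 172), (168, 172), (168, 171), (167, 172), (168, 173)]
[(172, 177), (171, 178), (171, 174), (170, 173), (169, 172), (168, 172), (168, 171), (167, 172), (168, 173)]
```

The lip's edges match the initial shut picture exactly, so I'm handing in.

```bash
python3 -c "
from rig import arm
print(arm.sign_off())"
```

```text
the job is handed in; nothing more can be done
None
```

I handed the job in: both spacers are inside the bin, which is pushed shut, and both wooden tools are pressed home in the rail's two end places; sign-off returned no verdict.

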